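# Check a brass spacer in the inclined bench caliper

## Robot

A 6-joint arm with a two-finger parallel gripper is mounted at the origin on the work surface. World frame = base frame: x ahead of the robot, y to its left, z up, the work surface at z = 0. Lengths are in mm, angles in rad, forces in N, time in s.
With the tool pointing down it reaches from about 350 to 775 mm from the base axis. Payload 7.3 kg.
Tool frame: the origin (TCP) lies at the centre of the arm's flange, where the gripper is bolted on; the fingertips stand 178 mm ahead of it and the grasp point (between the pads) lies 159 mm ahead of it; z points along the fingers, y is the line along which they close (so a half turn about z gives the same grasp; the last joint's range is limited). The gripper opens to 92 mm and grips with 3 to 60 N. Pads are 19 mm wide; open, the fingers measure 130 mm over their backs; the gripper's body (75 mm by 190 mm) begins 47 mm behind the grasp point.
Start: joints at [-0.146, 0.342, 1.524, -0, 1.275, -0.146], TCP at [525.003, 0.022, 404.741] pointing down, gripper open.
Joint ranges: [-2.53, 2.53], [-0.77, 2.02], [0.04, 2.7], [-1, 4.14], [0.28, 2.66], [-3.11, 3.11]. Speed limits (rad/s): [2.57, 2.57, 3.14, 3.14, 3.14, 3.14].

## Interface

Orientations are given as [roll, pitch, yaw] about the fixed x, y, z axes, in that order (R = Rz(yaw) Ry(pitch) Rx(roll)).
In Python, from plant import * gives the robot as it stands. The module is installed in compiled form; this text tells all that it offers.
- The arm moves only by the shell command python3 -m inch 'ROWS'. ROWS is JSON, a list of rows, each a list of 5 numbers: the shift along the tool's x, y, z in m, then the turn about the tool's z in rad, then the opening, from 0 (shut) to 1 (fully open). In form: [[tx, ty, tz, spin, claw], ...]. A call has 1 to 8 rows; each row is the pose to reach, as a shift and turn from the pose commanded when the call began, along the tool's axes at that moment; what a row does not reach only later rows make up. A row lasts 1/12 s, in which the tool goes at most 41.7 mm and 7.16 degrees, less where a joint would pass 70% of its speed; a pose out of reach is approached as far as the arm can. A call with a gripper value outside its range is refused whole. The fingers move at their own pace and stop on an object; the grip force is fixed at half the most. Time passes only in rows, so rows that repeat a pose let the fingers close. It gives the time, the measured TCP pose, the force, the opening and the grip force at its end, in the units of the state.
- get_obs(): the state, without advancing time (a new reading comes with each control period).
- capture(name): name is "scene" or "side" or "wrist"; returns a dict with "color" (480x640x3 uint8, red, green, blue), "intrinsics" (3x3 intrinsics, pixels), "distortion" ([k1, k2, p1, p2, k3] as OpenCV has them; the pictures are not rectified), "pose" (4x4, takes a point from camera to world coordinates). Camera axes: x right, y down, z forward; pixel columns grow to the right and rows downward; lengths in mm; the calibration is good to about 2 mm. A picture is of the moment at which its call begins. There is no depth.
- close_job(): hands the job in; it is judged then, once.
Trained networks look in a picture, given as the dict that the camera call returned (one of the last four; its "shot" number tells which), for a name from the list of things; names that differ only in an ending like _2 or _b are one class to them, and where a whole thing is asked for, a point or a joint stands for the part that bears it (a point fixed in the world has none). Each returns a list of dicts, best first, with "conf" (0 to 1); they miss things now and then, are a little off and sometimes report something else, mostly with a low value. They report only what shows in the picture. A call takes as long as a camera call. They do not tell look-alikes from the thing itself.
- look_for(picture, target): "rect" ([centre column, centre row, width, height] in pixels, round what is visible of it).
- trace(picture, target): "pixels" (480x640 bool, what is visible of it) and "rect" ([centre column, centre row, width, height] in pixels, round what is visible of it).
- tip_of(picture, target): "centre" ([column, row] in pixels: a listed point, or the origin of a listed thing).
The state is a dict: "time": time; "joint_positions": joint angles; "dq": joint speeds; "tau": joint torques, N m; "tool_pos": TCP position; "tcp_rot": TCP orientation; "contact_force": force on the tool from outside, world axes, zero at the start; "moment": the same for the moment, N m; "grip_width": finger opening in mm; "finger_force": force on a finger pad.
Only numpy, scipy, OpenCV 4.12 (cv2) and the standard library are available. Lean on these libraries where they do the work, as an engineer would, in place of code of your own. Each camera call takes 0.05 s, during which the arm holds its last target. There are 200 camera calls.

## Task

Check the brass mask-stage spacer in the bench caliper: slide the jaws open, stand the spacer bored end up on the sloping rest between them, foot flat on the plate and against the ledge, and let go of it. Then slide the moving jaw shut until both jaws bear gently on the spacer, and let go, leaving it caught between the closed jaws. Leave the other two spacers and the microscope objective standing where they are.

Things in the scene. Friction and masses are not known exactly. Their poses are not given: they have to be found in the camera images.
- caliper: Caliper fixed face up on a stand sloping up towards the robot at 25 degrees (yaw varies). x: up the slope; y: horizontal, along the beam, to the robot's right; z: normal of the slope, leaning 25 degrees away from it. Origin: on the dark rest plate (z = 0, x -22 to 21, y -64 to 14 mm), at the fixed jaw's face, 13 mm up-slope of the ledge: the spacer's foot centre belongs at x = 0.
- ledge (a point): Middle of the upper inner edge of the steel ledge that keeps the spacer from sliding down the slope: a strip 8 mm high on the rest plate, at x -18 to -13, y -56 to 10, z 0 to 8 mm in caliper. Axes as caliper.
- beam_end (a point): -y end of the steel beam (the robot's left), on its upper face, inside the end clamp (16 mm wide in y, up to 12 mm above this point). The beam is 16 mm wide and 4 mm thick (x 24 to 40, z 10 to 14 mm in caliper). The cream desk surface of the stand (130 x 260 mm) lies at z = -6 mm. Axes as caliper.
- fixed_jaw: Steel fixed jaw at the +y end of the beam (the robot's right); same frame and origin as caliper. Its measuring face is the plane y = 0; the jaw hangs down the slope from the beam to x = -16 mm and occupies z = 9 to 15 mm; it is 10 mm wide in y (17 mm near the beam).
- moving_jaw: Steel moving jaw, mirror image of the fixed jaw, on the +y end of the black slider. Axes as caliper; its origin is that of caliper shifted along -y by the opening, so its measuring face is its own y = 0 plane and its solid lies on the -y side. It also occupies z = 9 to 15 mm and reaches down to x = -16 mm.
- slider (a joint): Jaw opening in metres (0 = jaws shut on each other, limit 0.070; grows as the slider moves along -y of caliper). It starts nearly shut, 2 to 10 mm. The slide has about 2 N of friction and stays where it is left. With the brass spacer properly caught it reads 0.026.
- slider_grip (a point): Middle of the black slider housing with the read-out, which carries the moving jaw. Axes as caliper, in which it lies at x = 33, z = 13, y = -(opening) - 41 mm. The housing is 34 mm across the beam (x), 70 mm along it (y), 14 mm thick (z 6 to 20 mm); both x sides are free, so it can be pinched across its 34 mm with the tool square to the slope and drawn along y.
- brass_spacer: Plain brass turned spacer, a cylinder 26 mm in diameter and 38 mm high, about 140 g, with a dark 9 mm bore at its top end; stands upright on the light blue pad among two others. Origin: centre of its foot; z along its axis, upward.
- steel_spacer: Steel spacer 30 mm in diameter, 38 mm high, standing on the pad; to be left alone. Origin: centre of its foot.
- black_spacer: Black spacer with an aluminium-coloured groove, 22 mm in diameter, 38 mm high, standing on the pad; to be left alone. Origin: centre of its foot.
- objective: Steel microscope objective, 32 mm in diameter, 42 mm high, standing on the bench to the right; to be left alone. Origin: centre of its foot.
- pad: Fixed light blue bench pad, 100 x 240 x 3 mm, lying on the bench; the three spacers stand on it in a row, about 80 mm apart. Origin: centre of its underside, x and y along its edges.
Things that resemble listed ones, but are neither listed nor needed, are in the scene too. There is more than one size of the brass_spacer; the one meant has the size given above.

How it is judged:
By the outcome, as a careful person would: the job done as asked, in the order asked, and still so for the second after the job is handed in, with the robot touching nothing.
It also fails if it takes over 66 s, if anything falls off the work surface, if the arm or the gripper's body presses on something with over 40 N, if the wrist force passes 120 N, or if a joint passes its speed limit or range.

## Working session

There is one attempt and no reset: what is moved stays moved. The work goes in short steps, Python scripts to look and compute and a shell command to move; the robot and the scene stay as the last step left them, time stands still between calls to the robot, and variables do not carry over. Pictures are saved under pics/ and viewed, at most 10 in all, crops included, and the job is handed in when it is done.

```bash
mkdir -p pics; cat > h.py <<'E'
from plant import *
import numpy as np, cv2
from scipy.optimize import least_squares
from scipy.spatial.transform import Rotation as Rn
def ray(p,uv):
    n=cv2.undistortPoints(np.array([[uv]],float),np.array(p["intrinsics"]),np.array(p["distortion"]))[0,0]
    T=np.array(p["pose"]);d=T[:3,:3]@[n[0],n[1],1];return T[:3,3],d/np.linalg.norm(d)
def onz(p,uv,z):
    o,d=ray(p,uv);return o+d*(z-o[2])/d[2]
def tri(obs):
    A=np.zeros((3,3));b=np.zeros(3);R=[ray(*x) for x in obs]
    for o,d in R:
        M=np.eye(3)-np.outer(d,d);A+=M;b+=M@o
    X=np.linalg.solve(A,b);return X,[np.linalg.norm(np.cross(X-o,d)).round(1) for o,d in R]
def proj(p,X):
    T=np.linalg.inv(np.array(p["pose"]))
    return cv2.projectPoints(np.array(X,float).reshape(-1,1,3),cv2.Rodrigues(T[:3,:3])[0],T[:3,3],np.array(p["intrinsics"]),np.array(p["distortion"]))[0][:,0]
def save(p,n,box=None,s=1):
    c=p["color"][:,:,::-1]
    if box: c=c[box[1]:box[3],box[0]:box[2]]
    cv2.imwrite("pics/"+n,cv2.resize(c,None,fx=s,fy=s,interpolation=cv2.INTER_CUBIC))
E
python3 - <<'E'
from h import *
np.set_printoptions(precision=1,suppress=True)
o=get_obs();print(o["tool_pos"],o["tcp_rot"],o["grip_width"],o["contact_force"])
P={n:capture(n) for n in("scene","side","wrist")}
for n in P: save(P[n],n+"0.png"); print(n,np.array(P[n]["pose"])[:3,3])
for n,p in P.items():
  for t in("caliper","ledge","beam_end","moving_jaw","slider_grip","brass_spacer","steel_spacer","black_spacer","objective","pad"):
    print(n,t,[(np.round(d["centre"],1).tolist(),round(d["conf"],2)) for d in tip_of(p,t)][:4])
E
```

```text
[524.9   0.  404. ] [-3.1 -0.   1.6] 91.32866124618278 [-0.2  1.   0.7]
scene [1014.2  600.5  647.5]
side [-294.5 -766.1  897.8]
wrist [524.5  84.4 384.3]
scene caliper [([289.5, 205.1], 0.91), ([291.1, 212.2], 0.53)]
scene ledge [([291.7, 216.8], 0.76), ([266.1, 174.0], 0.61)]
scene beam_end [([342.2, 236.1], 0.64)]
scene moving_jaw [([288.3, 213.8], 0.74), ([292.9, 204.6], 0.6)]
scene slider_grip [([305.9, 201.3], 0.78)]
scene brass_spacer [([440.5, 442.1], 0.84), ([463.0, 376.7], 0.75), ([414.5, 393.5], 0.55)]
scene steel_spacer [([399.5, 314.2], 0.8)]
scene black_spacer [([429.6, 346.0], 0.83)]
scene objective [([265.8, 175.2], 0.42)]
scene pad [([287.9, 205.8], 0.73), ([432.9, 340.6], 0.58), ([465.4, 376.5], 0.27)]
side caliper [([361.6, 276.0], 0.87)]
side ledge [([360.0, 264.9], 0.61), ([268.6, 225.6], 0.56)]
side beam_end [([299.3, 235.1], 0.77)]
side moving_jaw [([359.8, 274.8], 0.64)]
side slider_grip [([343.6, 261.7], 0.74)]
side brass_spacer [([252.4, 181.6], 0.67), ([235.9, 200.1], 0.51)]
side steel_spacer [([270.9, 223.6], 0.59)]
side black_spacer [([251.5, 209.0], 0.61)]
side objective [([413.1, 351.5], 0.63)]
side pad [([245.8, 212.2], 0.6)]
wrist caliper [([295.8, 315.1], 0.76)]
wrist ledge [([311.8, 303.0], 0.77)]
wrist beam_end [([288.0, 126.7], 0.81)]
wrist moving_jaw [([297.3, 315.1], 0.87)]
wrist slider_grip [([272.5, 286.8], 0.62)]
wrist brass_spacer []
wrist steel_spacer [([312.7, 302.1], 0.32)]
wrist black_spacer []
wrist objective []
wrist pad []
```

View pics/scene0.png

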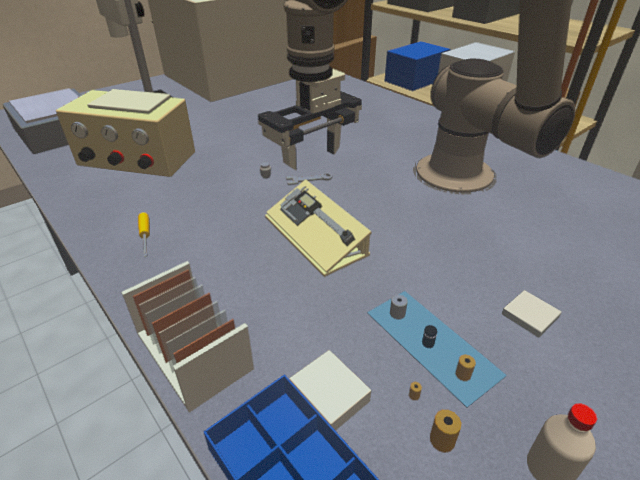

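View pics/wrist0.png

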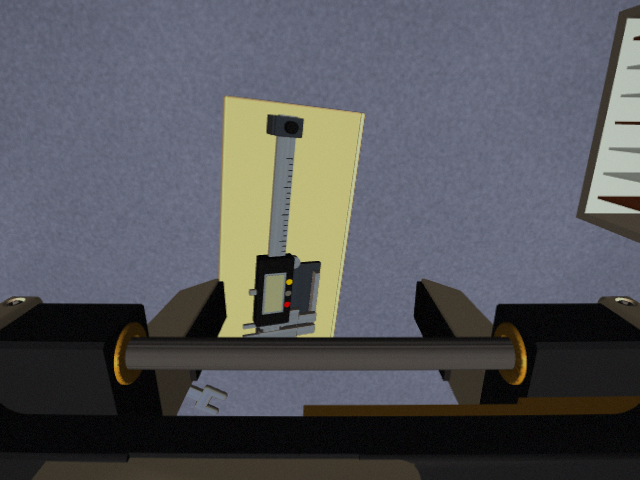

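```bash
python3 - <<'E'
from h import *
np.set_printoptions(precision=1,suppress=True)
P={n:capture(n) for n in("scene","side","wrist")}
C={"caliper":[(289.5,205.1),(361.6,276),(295.8,315.1)],"ledge":[(291.7,216.8),(360,264.9),(311.8,303)],"beam_end":[(342.2,236.1),(299.3,235.1),(288,126.7)],"mj":[(288.3,213.8),(359.8,274.8),(297.3,315.1)],"grip":[(305.9,201.3),(343.6,261.7),(272.5,286.8)]}
for k,v in C.items(): print(k,*tri(list(zip(P.values(),v))))
for k,a,b in [("brA",(440.5,442.1),(252.4,181.6)),("brA",(440.5,442.1),(235.9,200.1)),("brB",(463,376.7),(235.9,200.1)),("brC",(414.5,393.5),(252.4,181.6)),("brB",(463,376.7),(252.4,181.6)),("st",(399.5,314.2),(270.9,223.6)),("bl",(429.6,346),(251.5,209))]:
  print(k,*tri([(P["scene"],a),(P["side"],b)]),onz(P["scene"],a,3),onz(P["side"],b,3))
print(P["wrist"]["pose"]); print(get_obs()["tcp_rot"])
E
```

```text
caliper [ 498.4 -118.8   43.7] [np.float64(2.7), np.float64(1.3), np.float64(2.8)]
ledge [518.8 -93.1  44.9] [np.float64(9.2), np.float64(4.8), np.float64(7.0)]
beam_end [497.5  76.1  67.2] [np.float64(7.1), np.float64(7.6), np.float64(1.0)]
mj [ 504.3 -113.3   35.4] [np.float64(7.1), np.float64(4.2), np.float64(7.2)]
grip [481.8 -73.8  71. ] [np.float64(2.5), np.float64(2.7), np.float64(4.6)]
brA [660.5 463.3  -2. ] [np.float64(3.9), np.float64(3.9)] [666.4 461.9   3. ] [653.4 460.2   3. ]
brA [614.9 465.  -54.4] [np.float64(24.8), np.float64(24.8)] [666.4 461.9   3. ] [548.9 413.7   3. ]
brB [549.5 417.2   1.7] [np.float64(1.7), np.float64(1.7)] [549.  418.6   3. ] [548.9 413.7   3. ]
brC [634.8 407.   29.3] [np.float64(18.3), np.float64(18.3)] [634.3 386.9   3. ] [653.4 460.2   3. ]
brB [598.3 419.2  48.3] [np.float64(19.5), np.float64(19.5)] [549.  418.6   3. ] [653.4 460.2   3. ]
st [532.6 253.5   1.9] [np.float64(9.4), np.float64(9.4)] [525.8 260.    3. ] [536.8 244.1   3. ]
bl [545.5 342.6   4.8] [np.float64(3.3), np.float64(3.3)] [541.4 343.8   3. ] [548.8 341.7   3. ]
[[  1.   -0.    0.  524.6]
 [ -0.   -1.   -0.3  84.4]
 [  0.    0.3  -1.  384.9]
 [  0.    0.    0.    1. ]]
[ 3.1 -0.   1.6]
```

The scene picture shows three spacers on the blue pad: steel (399,307), black (430,337) and brass (465,368). The caliper is at about (315,220). The wrist picture shows the caliper's beam running up from (285,300) to (288,127).

Candidates for the brass spacer:
- On the pad at (465,368)
- A larger one off the pad at (446,430)
- A small one off the pad at (415,390)

I choose the one on the pad and will check it in a crop.

```bash
python3 -m inch '[[-0.03,0,0.04,0,1],[-0.06,0,0.08,0,1],[-0.09,0,0.12,0,1],[-0.09,0,0.12,0,1],[-0.09,0,0.12,0,1]]'; python3 - <<'E'
from h import *
np.set_printoptions(precision=1,suppress=True)
P={n:capture(n) for n in("scene","wrist")}
save(P["scene"],"crop1.png",(390,320,510,460),4); p=P["wrist"];save(p,"w1.png")
for t in("caliper","ledge","beam_end","moving_jaw","slider_grip"):
    print(t,[(np.round(d["centre"],1).tolist(),round(d["conf"],2)) for d in tip_of(p,t)][:3])
X=[ [549,417,3],[549,417,41]]; print(proj(P["scene"],X))
E
```

```text
time: 2.22
tool_pos: [523.8, -92.2, 280.4]
tcp_rot: [-3.134, -0.002, 1.568]
contact_force: [0.1, 0.3, 0.5]
grip_width: 92.1
finger_force: 0.0
caliper [([282.5, 295.6], 0.77)]
ledge [([308.7, 269.4], 0.57)]
beam_end []
moving_jaw [([284.4, 290.6], 0.71)]
slider_grip [([242.3, 237.5], 0.85)]
[[462.2 376. ]
 [466.6 361.9]]
```

View pics/w1.png

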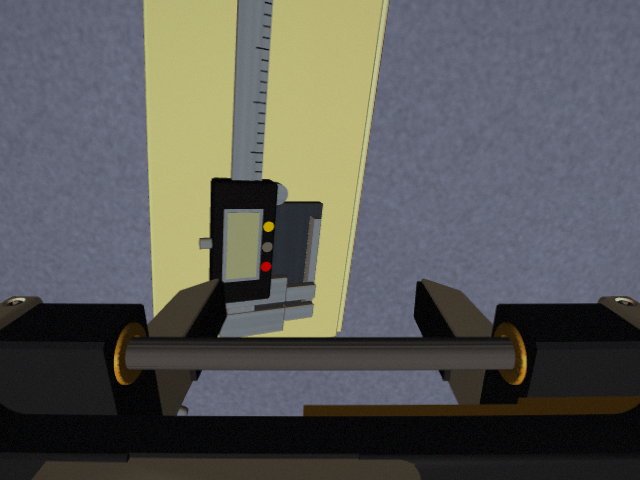

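View pics/crop1.png

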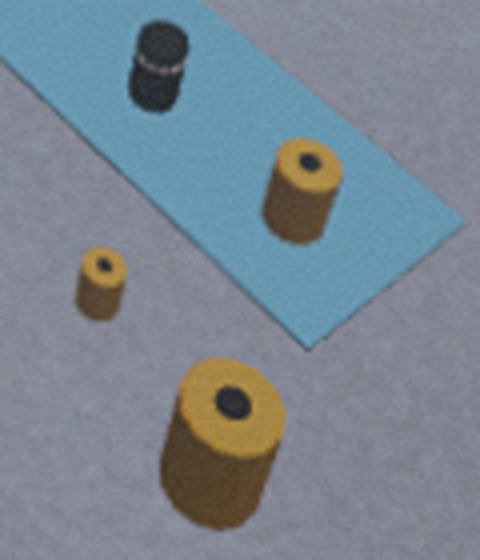

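The crop shows that the brass spacer on the pad, at crop (303,190), is medium-sized. The larger and smaller ones are clearly off the pad, so the choice holds. The close wrist view shows the housing (212–277, 178–302), a screw on its near side at (205,243), a roller at (281,193), the plate corner at (322,203) and the jaws at rows 285–318.

```bash
cat > fit.py <<'E'
from h import *
import json
np.set_printoptions(precision=1,suppress=True)
def frame(q):
    s,c=np.sin(np.radians(25)),np.cos(np.radians(25));u=np.array([-np.cos(q),-np.sin(q),0]);Z=np.array([0,0,1.])
    x=c*u+s*Z; z=c*Z-s*u; return np.stack([x,np.cross(z,x),z],1)
E
python3 - <<'E'
from fit import *
P={n:capture(n) for n in("scene","side","wrist")}
p0=dict(P["wrist"]);T=np.array(p0["pose"],float);T0=T.copy();o=get_obs()
T0[:3,3]+=np.array([524.9,0.0,404.5])-o["tool_pos"];p0["pose"]=T0
print(T[:3,3],T0[:3,3])
s,d,w=P["scene"],P["side"],P["wrist"]
O=[(s,"o",(289.5,205.1),3),(d,"o",(361.6,276),3),(p0,"o",(295.8,315.1),3),(w,"o",(282.5,295.6),3),
(p0,"l",(311.8,303),3),(w,"l",(308.7,269.4),3),(d,"l",(360,264.9),3),
(s,"b",(342.2,236.1),3),(d,"b",(299.3,235.1),3),(p0,"b",(288,126.7),3),
(s,"g",(305.9,201.3),3),(d,"g",(343.6,261.7),3),(p0,"g",(272.5,286.8),3),(w,"g",(242.3,237.5),3),
(w,"p",(322,203),1.5),(w,"h1",(277,180),1.5),(w,"h2",(271,299),1.5),(w,"j",(316,285),1.5),(w,"f",(312,303),1.5)]
def pt(v,k):
    op=v[4];c={"o":(0,0,0),"l":(-13,-23,8),"b":(32,v[5],14),"g":(33,-op-41,13),"p":(-22,-64,0),"h1":(16,-op-76,20),"h2":(16,-op-6,20),"j":(-16,-op-10,15),"f":(-16,0,15)}[k]
    return v[:3]+frame(v[3])@np.array(c,float)
def res(v): return np.concatenate([(proj(P_,pt(v,k))[0]-uv)/sg for P_,k,uv,sg in O])
r=least_squares(res,[498,-119,44,0,5,-195],loss="soft_l1",x_scale=[10,10,10,.1,5,10]);v=r.x
print(v,np.degrees(v[3]));
for (P_,k,uv,sg),e in zip(O,res(v).reshape(-1,2)): print(k,e*sg)
json.dump(v.tolist(),open("cal.json","w"))
E
```

```text
[524.8  -5.  265.9] [524.5  84.4 384.8]
[ 500.4 -119.3   46.1   -0.1    4.8 -194.2] -6.237676124996449
o [-0.7  0.5]
o [ 0.4 -1.6]
o [0. 4.]
o [-0.3  0.1]
l [ 0.5 -1. ]
l [-0.6 -2. ]
l [0.1 1.6]
b [ 3.1 -1.3]
b [ 3.2 -2.2]
b [-1.  0.]
g [1.6 1. ]
g [-2.2 -0.8]
g [0.3 2. ]
g [-1.5  2.4]
p [ 0.3 -0.3]
h1 [1.3 1.5]
h2 [-1.5 -1. ]
j [-0.6 -1.9]
f [1.1 0.7]
```

```bash
cat >> fit.py <<'E'
v=np.array(json.load(open("cal.json")))
def c2w(x,y,z): return v[:3]+frame(v[3])@np.array([x,y,z],float)
def delta(W):  # world TCP target -> shift in tool axes, mm
    o=get_obs();return Rn.from_euler("xyz",o["tcp_rot"]).as_matrix().T@(np.array(W)-o["tool_pos"])
def hpos(h,y,H): # h: uphill horizontal, y: caliper y, H: height over caliper origin
    q=v[3];return v[:3]+h*np.array([-np.cos(q),-np.sin(q),0])+y*frame(q)[:,1]+[0,0,H]
E
python3 -m inch '[[0,0,0,-0.12,0],[0,0,0,-0.24,0],[0,0,0,-0.36,0],[0,0,0,-0.48,0],[0,0,0,-0.6,0],[0,0,0,-0.72,0],[0,0,0,-0.84,0],[0,0,0,-0.96,0]]' >/dev/null; python3 -m inch '[[0,0,0,-0.12,0],[0,0,0,-0.24,0],[0,0,0,-0.36,0],[0,0,0,-0.5,0],[0,0,0,-0.5,0],[0,0,0,-0.5,0]]'; python3 - <<'E'
from fit import *
print(delta(hpos(13.8,13.2,28.2+178)),np.degrees(get_obs()["tcp_rot"]),get_obs()["joint_positions"])
E
```

```text
time: 3.88
tool_pos: [525.1, -89.8, 285.0]
tcp_rot: [-3.142, 0.0, 3.029]
contact_force: [-0.4, 0.5, -1.1]
grip_width: 3.2
finger_force: 0.0
[ 35.  -45.3  32.6] [-180.     0.   173.5] [-0.3  0.5  1.7  0.   1.  -1.8]
```

```bash
python3 -m inch '[[0.02,-0.025,0,0,0],[0.035,-0.0455,0.01,0,0],[0.035,-0.0455,0.022,0,0],[0.035,-0.0455,0.022,0,0],[0.035,-0.0455,0.022,0,0]]'; python3 -m inch '[[0,0,0.004,0,0],[0,0,0.006,0,0],[0,0,0.008,0,0],[0,0,0.008,0,0]]';python3 - <<'E'
from fit import *
print(delta(hpos(13.8,13.2,28.2+178)))
p=capture("side");save(p,"s2.png",(240,170,440,320),4)
E
```

```text
time: 4.3
tool_pos: [485.2, -131.4, 262.7]
tcp_rot: [3.141, -0.001, 3.028]
contact_force: [0.3, -0.0, 0.3]
grip_width: 0.2
finger_force: 0.0
time: 4.63
tool_pos: [485.4, -131.0, 254.5]
tcp_rot: [3.141, -0.0, 3.031]
contact_force: [-0.2, -1.4, 0.4]
grip_width: 0.3
finger_force: 0.0
[0.2 0.1 2.2]
```

View pics/s2.png

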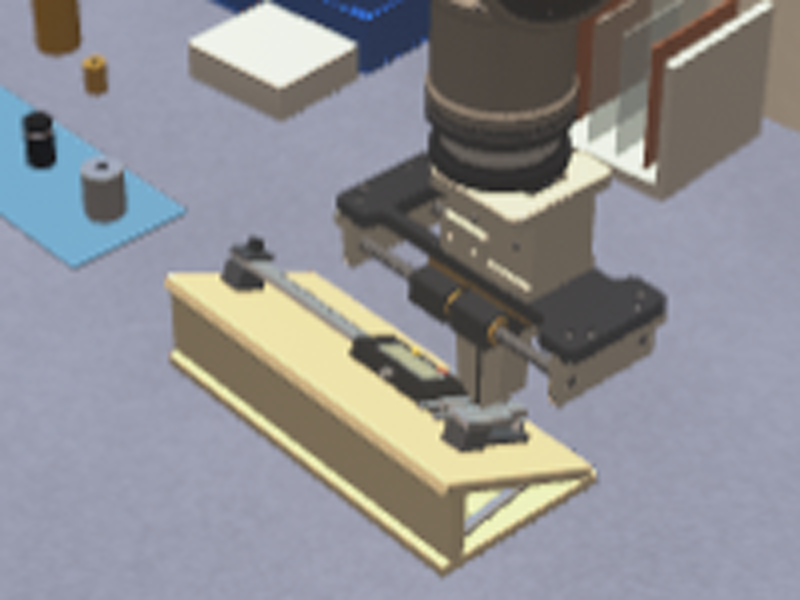

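The fingers (485,370) stand just past the housing's jaw end, low over the jaws, as intended. I lower them until they touch.

```bash
for i in 1; do python3 -m inch '[[0,0,0.001,0,0],[0,0,0.001,0,0],[0,0,0.001,0,0]]'; python3 -m inch '[[0,0,0.001,0,0],[0,0,0.001,0,0],[0,0,0.001,0,0]]'; python3 -m inch '[[0,0,0.001,0,0],[0,0,0.001,0,0],[0,0,0.001,0,0]]'; done | grep -E "pos|contact"
```

```text
tool_pos: [485.2, -131.3, 253.8]
contact_force: [0.4, -0.1, 0.2]
tool_pos: [485.2, -131.4, 252.7]
contact_force: [-0.2, -0.3, 0.8]
tool_pos: [485.2, -131.3, 251.7]
contact_force: [-0.9, 0.4, -0.9]
```

```bash
(python3 -m inch '[[0,0,0.0007,0,0],[0,0,0.0007,0,0],[0,0,0.0007,0,0]]'; python3 -m inch '[[0,0,0.0007,0,0],[0,0,0.0007,0,0],[0,0,0.0007,0,0]]'; python3 -m inch '[[0,0,0.0007,0,0],[0,0,0.0007,0,0],[0,0,0.0007,0,0]]') | grep -E "pos|contact"
```

```text
tool_pos: [485.2, -131.3, 251.0]
contact_force: [-0.9, 0.1, 0.5]
tool_pos: [485.2, -131.3, 250.3]
contact_force: [0.4, 0.7, 0.6]
tool_pos: [485.2, -131.3, 249.6]
contact_force: [0.1, 0.3, -0.0]
```

```bash
(python3 -m inch '[[0,0.003,0,0,0],[0,0.006,0,0,0],[0,0.008,0,0,0],[0,0.01,0,0,0]]'; python3 -m inch '[[0,0.003,0,0,0],[0,0.006,0,0,0],[0,0.008,0,0,0],[0,0.01,0,0,0]]') | grep -E "pos|contact"; python3 - <<'E'
from fit import *
p=capture("wrist");save(p,"w3.png");d=tip_of(p,"slider_grip");print(d[:1],proj(p,c2w(33,-46,13)))
E
```

```text
tool_pos: [486.3, -121.0, 249.6]
contact_force: [-0.5, 0.3, 0.4]
tool_pos: [487.5, -111.4, 249.8]
contact_force: [-0.2, -2.5, 0.9]
[{'centre': [408.0, 272.3], 'conf': 0.69}] [[402.6 278.7]]
```

View pics/w3.png

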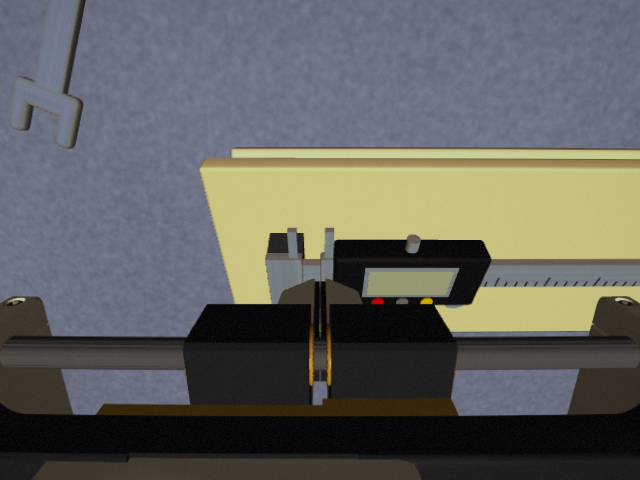

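The fingers push the housing's end: the jaws show a gap at (303–325, 265) and the force is 2.5 N. I keep pushing.

```bash
(python3 -m inch '[[0,0.004,0,0,0],[0,0.008,0,0,0],[0,0.012,0,0,0],[0,0.016,0,0,0],[0,0.020,0,0,0],[0,0.025,0,0,0],[0,0.025,0,0,0]]'; python3 -m inch '[[0,0.004,0,0,0],[0,0.008,0,0,0],[0,0.012,0,0,0],[0,0.016,0,0,0],[0,0.020,0,0,0],[0,0.025,0,0,0],[0,0.025,0,0,0]]';python3 -m inch '[[0,-0.006,0,0,0],[0,-0.006,0,0,0]]') | grep -E "pos|contact"; python3 -m inch '[[0,0,-0.03,0,0],[0,0,-0.07,0,0],[0,0,-0.1,0,0.6],[0,0,-0.1,0,0.6],[0,0,-0.1,0,0.6]]' | grep pos;  python3 - <<'E'
from fit import *
p=capture("wrist");save(p,"w4.png");d=tip_of(p,"slider_grip");print(d[:1])
for op in(50,56,60,64,68):print(op,proj(p,[c2w(33,-op-41,13),c2w(-16,-op,15),c2w(-16,0,15)]).tolist())
E
```

```text
tool_pos: [490.3, -85.6, 249.7]
contact_force: [1.2, -0.7, 0.6]
tool_pos: [493.0, -60.9, 249.7]
contact_force: [1.6, -0.1, 0.8]
tool_pos: [492.0, -68.1, 249.4]
contact_force: [0.3, -0.9, -0.6]
tool_pos: [492.3, -68.0, 351.0]
[{'centre': [385.4, 215.6], 'conf': 0.73}]
50 [[374.7611084097192, 219.26612281419824], [319.37336232384826, 265.99476403801924], [258.8023574133771, 266.15875605147374]]
56 [[382.8925183348375, 219.24313813237242], [326.6468252072447, 265.9728141312047], [258.8023574133771, 266.15875605147374]]
60 [[388.3116127427009, 219.22798193522422], [331.4957684982075, 265.9579122913892], [258.8023574133771, 266.15875605147374]]
64 [[393.7290680406776, 219.212959789555], [336.3445703657316, 265.9427959277183], [258.8023574133771, 266.15875605147374]]
68 [[399.14474477078716, 219.1980721344795], [341.1931314947708, 265.9274653239704], [258.8023574133771, 266.15875605147374]]
```

View pics/w4.png

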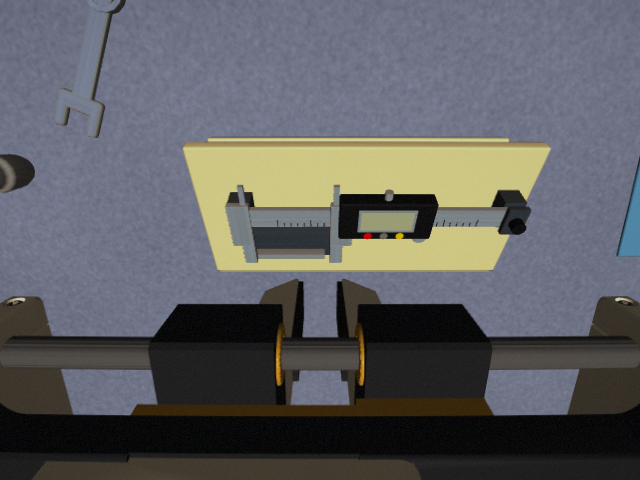

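The jaws now stand about 58 mm open: the moving jaw is at (336,225) and the fixed jaw at (243,230), with plate and ledge clear between them. Next I go to the spacer.

```bash
python3 -m inch '[[0,0.04,0,0,1],[0,0.08,0,0,1],[0,0.12,0,0,1],[0,0.16,0,0,1],[0.01,0.2,0,0,1],[0.015,0.24,0,0,1],[0.02,0.28,0,0,1],[0.027,0.32,0,0,1]]' >/dev/null; python3 -m inch '[[0,0.04,0,0,1],[0,0.08,0.01,0,1],[0,0.12,0.02,0,1],[0,0.165,0.02,0,1],[0,0.165,0.02,0,1],[0,0.165,0.02,0,1]]'|grep pos; cat > sp.py <<'E'
from fit import *
p=capture("wrist")
for d in tip_of(p,"brass_spacer")[:3]: print("tip",np.array(d["centre"]),d["conf"],onz(p,d["centre"],3))
for d in trace(p,"brass_spacer")[:3]: print("rect",np.array(d["rect"]),d["conf"])
import pickle;pickle.dump(p,open("last.pkl","wb"))
E
python3 sp.py; python3 - <<'E'
from fit import *
import pickle
p=pickle.load(open("last.pkl","rb"));save(p,"w5.png");print(proj(p,[[549,417,3],[549,417,41]]))
E
```

```text
tool_pos: [518.3, 419.4, 326.2]
tip [319.7 251. ] 0.76 [546.4 415.8   3. ]
tip [302.9 339.3] 0.46 [634.9 389.9   3. ]
rect [387.1 387.6  48.3  33.1] 0.73
rect [320.9 260.2  30.3  43. ] 0.68
rect [302.6 335.6   9.4   6.1] 0.49
[[321.3 253.6]
 [321.4 270.7]]
```

View pics/w5.png

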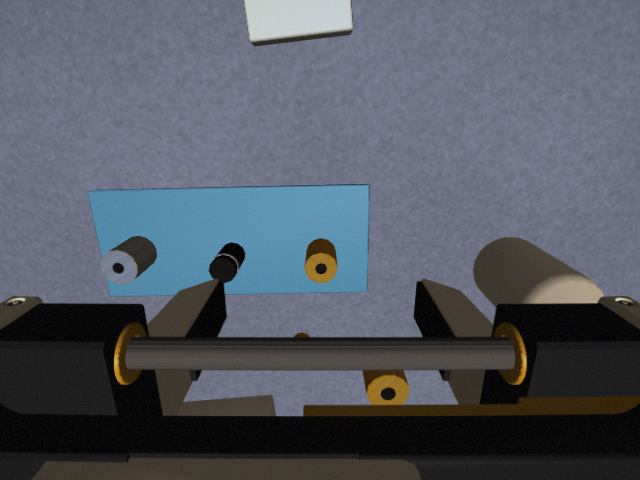

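The wrist view shows the brass spacer alone on the pad's right part, bore at (321,268). Steel is at (128,258) and black at (228,262). The bottle base is well to the right at about (510,250), and the big and small look-alikes are at (387,388) and (303,337).

```bash
python3 - <<'E'
from fit import *
import pickle
p=pickle.load(open("last.pkl","rb"));print("top",onz(p,(321,268),41),delta([546.7,416.5,207]))
E
python3 -m inch '[[-0.0285,0.0005,0.03,0,0.6],[-0.0285,0.0005,0.06,0,0.6],[-0.0285,0.0005,0.07,0,0.6],[-0.0285,0.0005,0.07,0,0.6]]'|grep pos; python3 - <<'E'
from fit import *
p=capture("wrist")
for d in tip_of(p,"brass_spacer")[:2]: print("tip",np.array(d["centre"]),d["conf"],onz(p,d["centre"],3))
for d in trace(p,"brass_spacer")[:2]:
    r=d["rect"];print("rect",np.array(r)); print(onz(p,(r[0],r[1]+r[3]/2),41),onz(p,(r[0]-r[2]/2,r[1]),41),onz(p,(r[0]+r[2]/2,r[1]),41))
print(delta([546.7,416.5,207]))
E
```

```text
top [546.7 416.9  41. ] [-27.6   3.7 121.5]
tool_pos: [547.0, 412.6, 256.3]
tip [325.6 248. ] 0.97 [546.9 415.9   3. ]
tip [304.3 361.2] 0.79 [635.7 389.9   3. ]
rect [326.3 258.8  40.8  57.4]
[557.9 414.6  41. ] [538.6 404.9  41. ] [541.2 428.3  41. ]
rect [303.4 383.1  25.9  22.9]
[633.4 391.3  41. ] [623.4 384.1  41. ] [625.3 400.9  41. ]
[ 1.3  1.8 54.7]
```

```bash
python3 -m inch '[[0,0,0,0,0.6],[0,0,0,0,0.6]]'|grep pos; python3 - <<'E'
from fit import *
for i in range(3): print(get_obs()["tool_pos"],get_obs()["joint_positions"]); capture("side")
print(delta([546.7,416.5,207]))
E
```

```text
tool_pos: [547.5, 414.9, 261.8]
[547.5 414.9 261.8] [ 0.5  0.8  1.2 -0.   1.2 -0.9]
[547.4 414.9 261.4] [ 0.5  0.8  1.2 -0.   1.2 -0.9]
[547.4 414.9 261. ] [ 0.5  0.8  1.2 -0.   1.2 -0.9]
[ 0.9  1.5 53.6]
```

```bash
python3 -m inch '[[0.0005,0.0015,0.02,0,0.6],[0.0005,0.0015,0.04,0,0.6],[0.0005,0.0015,0.053,0,0.6],[0.0005,0.0015,0.053,0,0.6],[0.0005,0.0015,0.053,0,0.6]]'|grep pos;  python3 -m inch '[[0,0,0,0,0],[0,0,0,0,0],[0,0,0,0,0],[0,0,0,0,0],[0,0,0,0,0],[0,0,0,0,0],[0,0,0,0,0]]'
```

```text
tool_pos: [547.0, 416.2, 206.1]
time: 11.92
tool_pos: [547.2, 416.2, 207.2]
tcp_rot: [3.141, 0.001, 3.031]
contact_force: [-0.9, -1.0, 2.9]
grip_width: 23.9
finger_force: 30.0
```

```bash
python3 -m inch '[[0,0,-0.02,0,0],[0,0,-0.05,0,0],[0,0,-0.09,0,0],[0,0,-0.12,0,0],[0,0,-0.12,0,0],[0,0,-0.12,0,0]]'|grep -E "pos|gri|force"; python3 - <<'E'
from fit import *
p=capture("wrist");save(p,"w6.png",(160,160,480,400),2.4);P={n:capture(n) for n in("side","scene")}
o=get_obs();print(o["tool_pos"],o["contact_force"])
g=np.array(o["tool_pos"])-[0,0,178]
print(proj(p,[g,g+[0,0,12],g-[0,0,26]]))
for n,q in P.items():
  print(n,[(np.array(d["rect"]),d["conf"]) for d in trace(q,"brass_spacer")][:4], proj(q,[g-[0,0,26],g+[0,0,12]]).tolist())
E
```

```text
tool_pos: [547.2, 416.3, 328.8]
contact_force: [0.8, -0.7, -2.4]
grip_width: 23.9
finger_force: 30.0
[546.7 415.9 324.4] [-0.2 -0.3 -1.4]
[[317.2 293.2]
 [317.1 305.2]
 [317.4 271.7]]
side [(array([253.4, 174.6,  13.2,  13.5]), 0.64), (array([230.9, 160.9,   9.1,  15.6]), 0.39)] [[230.72670131866852, 165.51938754620426], [229.33865257507733, 153.72976631034118]]
scene [(array([478.9, 317.6,  17.8,  25.6]), 0.97), (array([443.9, 430.9,  31.7,  45.4]), 0.65), (array([414.2, 389.6,  14.5,  19.6]), 0.55)] [[477.2126515780824, 328.1641330777196], [482.70710718060866, 310.9084933925045]]
```

View pics/w6.png

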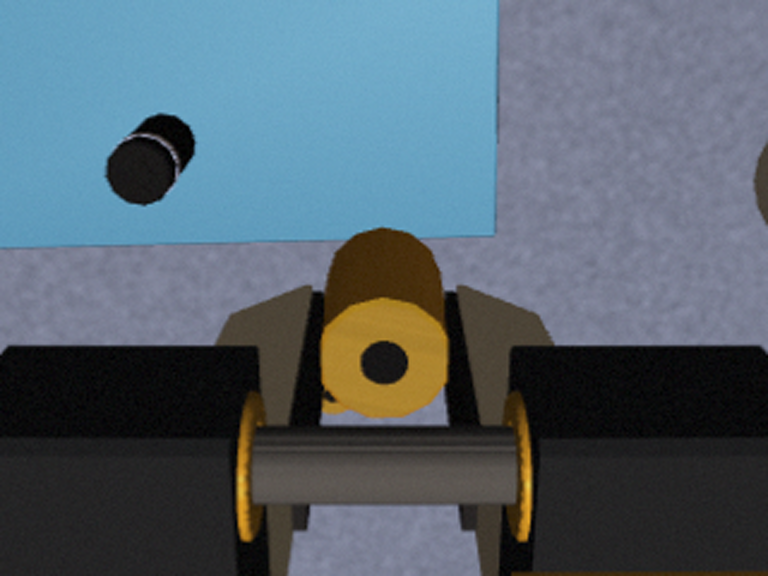

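The spacer hangs upright between the pads, bore at crop (384,362). The black spacer stands undisturbed at crop (150,170).

```bash
python3 - <<'E'
from fit import *
print(delta(hpos(-1.2,-27,35+204)))
E
python3 -m inch '[[0,-0.04,0,0,0],[0,-0.08,0,0,0],[0,-0.12,0,0,0],[0,-0.16,0,0,0],[0,-0.2,0,0,0],[0,-0.24,0,0,0],[-0.01,-0.28,0,0,0],[-0.01,-0.32,0,0,0]]' >/dev/null;  python3 -m inch '[[0,-0.04,0,0,0],[0,-0.08,0,0,0],[0,-0.12,0,0,0],[0,-0.16,0,0,0],[0,-0.18,0,0,0],[0,-0.18,0,0,0],[0,-0.18,0,0,0]]'|grep -E "pos|wid"; python3 - <<'E'
from fit import *
print(delta(hpos(-1.2,-27,30+204)))
E
```

```text
[ -14.2 -510.    40.4]
tool_pos: [501.5, -82.9, 325.9]
grip_width: 23.9
[-4.1 -9.3 45.7]
```

```bash
python3 -m inch '[[-0.004,-0.009,0.02,0,0],[-0.004,-0.009,0.035,0,0],[-0.004,-0.009,0.035,0,0],[-0.004,-0.009,0.035,0,0]]'|grep -E "pos|wid"; python3 - <<'E'
from fit import *
p=capture("wrist");q=capture("side");s=capture("scene")
img=p["color"].copy()
for a in [(0,0,0),(-13,-56,8),(-13,10,8),(-22,-64,0),(-16,0,15),(16,0,15),(-16,-58,15),(16,-58,15),(16,-64,20),(50,-134,20),(50,-64,20)]:
  u=proj(p,c2w(*a))[0];print(a,u)
  cv2.circle(img,tuple(int(round(k*8)) for k in u),16,(255,0,0),-1,shift=3)
p2=dict(p);p2["color"]=img
save(p2,"w7.png",(180,150,460,360),2.8)
import pickle;pickle.dump([p,q,s],open("w7.pkl","wb"))
for n,k in(("side",q),("scene",s)):
  o=get_obs();g=np.array(o["tool_pos"])-[0,0,204]
  print(n,[(np.array(d["rect"]),d["conf"]) for d in trace(k,"brass_spacer")][:3],proj(k,[g,g+[0,0,38]]).tolist())
  for t in("caliper","ledge","moving_jaw"): print(t,[(np.array(d["centre"]),round(d["conf"],2)) for d in tip_of(k,t)][:2],proj(k,[c2w(0,0,0),c2w(-13,-23,8),c2w(0,-58,0)]).tolist())
E
```

```text
tool_pos: [504.6, -90.1, 290.9]
grip_width: 24.0
(0, 0, 0) [273.9 250.3]
(-13, -56, 8) [358.7 272.5]
(-13, 10, 8) [259.5 272.6]
(-22, -64, 0) [368.3 272.3]
(-16, 0, 15) [274.  283.7]
(16, 0, 15) [269.4 249.3]
(-16, -58, 15) [362.3 283.5]
(16, -58, 15) [366.5 249.2]
(16, -64, 20) [377.5 255.2]
(50, -134, 20) [516.9 210. ]
(50, -64, 20) [384.4 210.1]
side [(array([354.6, 247.9,  11.2,  19.9]), 0.68), (array([253.4, 173.1,  11.1,  17.1]), 0.67), (array([264.6, 188.8,   9.2,  11.7]), 0.49)] [[354.49642467116587, 254.16969865667303], [354.81339355741034, 241.07762993363738]]
caliper [(array([363.7, 277.2]), 0.63)] [[362.04059968108425, 274.4169216563725], [360.06985238701765, 266.51507137125316], [345.51418105768107, 262.8049349387651]]
ledge [(array([357.6, 266.8]), 0.81)] [[362.04059968108425, 274.4169216563725], [360.06985238701765, 266.51507137125316], [345.51418105768107, 262.8049349387651]]
moving_jaw [(array([344.7, 260.6]), 0.41)] [[362.04059968108425, 274.4169216563725], [360.06985238701765, 266.51507137125316], [345.51418105768107, 262.8049349387651]]
scene [(array([444.1, 431.6,  34.6,  47.1]), 0.58), (array([319.3, 222.4,  75.4,  48.7]), 0.2)] [[293.8135185676866, 196.41898802617004], [293.16884420144953, 182.2276498657646]]
caliper [(array([287.4, 201.3]), 0.93), (array([398.2, 314.7]), 0.26)] [[288.76717722713795, 205.60143694593216], [288.25011837788776, 211.59894557428206], [301.6911962914969, 217.26477840097533]]
ledge [(array([289., 213.]), 0.64)] [[288.76717722713795, 205.60143694593216], [288.25011837788776, 211.59894557428206], [301.6911962914969, 217.26477840097533]]
moving_jaw [(array([303.9, 217.8]), 0.63)] [[288.76717722713795, 205.60143694593216], [288.25011837788776, 211.59894557428206], [301.6911962914969, 217.26477840097533]]
```

View pics/w7.png

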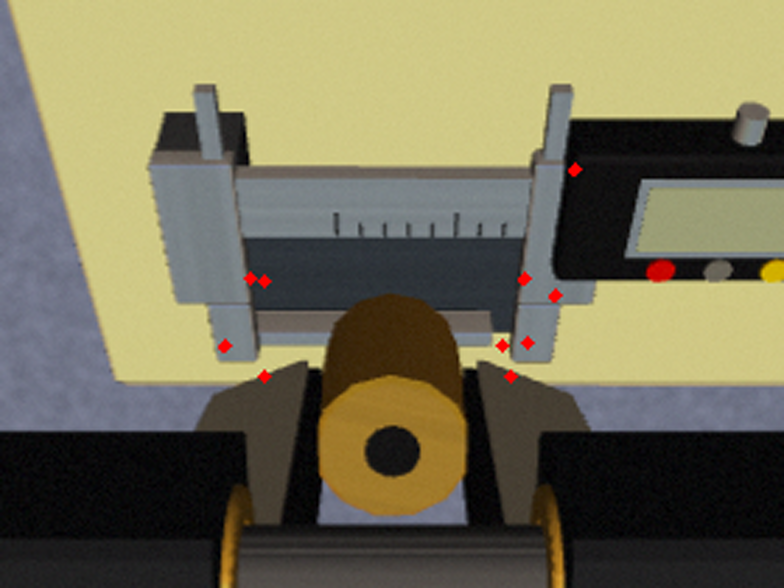

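The overlay (red) sits about 5 px low against the real jaw tips at crop (257,361) and (512,361) and the ledge end at (491,332). I refit the caliper, allowing small camera offsets and a grip offset.

```bash
cat > refit.py <<'E'
from fit import *
import pickle
w7,sd,sc=pickle.load(open("w7.pkl","rb"));w5=pickle.load(open("last.pkl","rb"))
o=get_obs();print(o["tool_pos"],np.array(w7["pose"])[:3,3],np.array(w5["pose"])[:3,3])
Rt=Rn.from_euler("xyz",o["tcp_rot"]).as_matrix();T7=np.array(w7["pose"]);Rc=Rt.T@T7[:3,:3];tc=Rt.T@(T7[:3,3]-o["tool_pos"]);print("tc",tc)
def mk(pos,yaw):
    T=np.eye(4);T[:3,:3]=Rn.from_euler("xyz",[np.pi,0,yaw]).as_matrix()@Rc;T[:3,3]=pos;q=dict(w7);q["pose"]=T;return q
w0=mk([524.6,84.4,384.9],1.5708);w1=mk([524.8,-5,265.9],1.5708)
cams={"w0":(w0,0),"w1":(w1,0),"w5":(w5,0),"w7":(w7,0),"sd":(sd,1),"sc":(sc,2)}
O=[("sc","o",(289.5,205.1),3),("sd","o",(361.6,276),3),("w0","o",(295.8,315.1),3),("w1","o",(282.5,295.6),3),("sd","o",(363.7,277.2),3),("sc","o",(287.4,201.3),3),
("w0","l",(311.8,303),3),("w1","l",(308.7,269.4),3),("sd","l",(360,264.9),3),("sd","l",(357.6,266.8),3),("sc","l",(289,213),3),
("sc","b",(342.2,236.1),3),("sd","b",(299.3,235.1),3),("w0","b",(288,126.7),2),("sc","g",(305.9,201.3),3),("sd","g",(343.6,261.7),3),("w1","g",(242.3,237.5),3),
("w1","p",(322,203),1.5),("w1","h1",(277,180),1.5),("w1","h2",(271,299),1.5),("w1","f",(312,303),1.5),
("w7","f",(271.8,278.9),1),("w7","j2",(362.9,278.9),1),("w7","le",(355.4,268.6),1),("w7","lb",(355.4,260.7),1),("w7","h3",(378.2,250),1.5),("w7","be",(318,235),(99,1)),
("w7","top",(320,311.1),1),("w5","stop",(321,268),1),("sc","sfoot",(463,376.7),3),("sd","sfoot",(235.9,200.1),3)]
tool7=np.array(T7[:3,3])-Rt@tc
def pt(v,k):
    op,o2=v[4],v[15]
    ps={"top":-178+11.8}
    if k=="top": return tool7+Rt@np.array([v[16],v[17],178-11.8])
    if k in("stop","sfoot"): return np.array([547.1,416.2,41 if k=="stop" else 3])+Rt@np.array([v[16],v[17],0])
    c={"o":(0,0,0),"l":(-13,-23,8),"b":(32,v[5],14),"g":(33,-op-41,13),"p":(-22,-64,0),"h1":(16,-op-76,20),"h2":(16,-op-6,20),"f":(-16,0,15),"j2":(-16,-o2,15),"le":(-13,-56,8),"lb":(-13,-56,0),"h3":(16,-o2-6,20),"be":(24,-30,14)}[k]
    return v[:3]+frame(v[3])@np.array(c,float)
def P_(v,c):
    q,i=cams[c];q=dict(q);T=np.array(q["pose"],float);e=v[6+3*i:9+3*i];T[:3,3]+=T[:3,:3]@e;q["pose"]=T;return q
def res(v,pri=True):
    r=[(proj(P_(v,c),pt(v,k))[0]-uv)/sg for c,k,uv,sg in O]
    return np.concatenate(r+([v[6:15]/2,v[16:18]/4] if pri else []))
x0=np.r_[v,np.zeros(9),59,0,0]
r=least_squares(res,x0,loss="soft_l1",x_scale=np.r_[10,10,10,.1,5,10,np.ones(9)*2,5,3,3]);n=r.x
C=np.linalg.inv(r.jac.T@r.jac);print(n[:6],"sig",np.sqrt(np.diag(C))[:3]);print("cam",n[6:15],"op2",n[15],"grip off",n[16:18],np.sqrt(np.diag(C))[16:18],"yaw",np.degrees(n[3]))
for (c,k,uv,sg),e in zip(O,res(n,False).reshape(-1,2)): print(c,k,e*sg,end="; ")
json.dump(n[:6].tolist(),open("cal.json","w"))
E
python3 refit.py
```

```text
[504.8 -91.3 291.9] [420.7 -80.5 271.2] [434.3 428.7 306.7]
tc [84.7  1.4 20.6]
[ 499.7 -121.    44.5   -0.1    5.4 -195.3] sig [0.6 0.5 2.2]
cam [-0.1  1.5 -0.5  0.2 -0.1 -0.   0.4  0.1  0.1] op2 60.347067587056486 grip off [-0.4  1.4] [1.3 0.7] yaw -6.275080700553805
sc o [-1.1  0.6]; sd o [ 0.7 -0.6]; w0 o [-0.   3.9]; w1 o [-0.3 -0.3]; sd o [-1.4 -1.8]; sc o [1.  4.4]; w0 l [ 0.4 -1.1]; w1 l [-0.9 -2.1]; sd l [0.3 2.6]; sd l [2.7 0.7]; sc l [-1.1 -1.3]; sc b [ 2.8 -1. ]; sd b [ 3.2 -1.5]; w0 b [-0.7 -0. ]; sc g [1.3 1.2]; sd g [-2.1  0.1]; w1 g [-1.   1.4]; w1 p [-0.1  0.3]; w1 h1 [1.4 1.1]; w1 h2 [-1.4 -2.5]; w1 f [0.6 0.2]; w7 f [-0.   0.7]; w7 j2 [0.  0.6]; w7 le [ 0.5 -0. ]; w7 lb [-0.4 -0.9]; w7 h3 [-0.1  0.9]; w7 be [-1.2 -0.8]; w7 top [-0.5  0.5]; w5 stop [ 1.2 -0.9]; sc sfoot [-0.2 -0.9]; sd sfoot [-1.2 -0.3];
```

```bash
python3 - <<'E'
from fit import *
print(delta(hpos(-0.8,-28,5.5+204.2)))
E
```

```text
[ 1.  -2.1 37.6]
```

```bash
(python3 -m inch '[[0.001,-0.002,0.015,0,0],[0.001,-0.002,0.03,0,0],[0.001,-0.002,0.033,0,0],[0.001,-0.002,0.033,0,0],[0.001,-0.002,0.033,0,0]]'; python3 -m inch '[[0,0,0.0015,0,0],[0,0,0.0015,0,0],[0,0,0.0015,0,0]]';python3 -m inch '[[0,0,0.0015,0,0],[0,0,0.0015,0,0],[0,0,0.0015,0,0]]')|grep -E "pos|contact"
```

```text
tool_pos: [503.7, -93.2, 259.0]
contact_force: [0.2, -0.1, -1.4]
tool_pos: [503.7, -93.1, 257.7]
contact_force: [0.0, -0.7, -1.9]
tool_pos: [503.5, -93.1, 255.7]
contact_force: [0.6, 0.5, -2.1]
```

```bash
(python3 -m inch '[[0,0,0.001,0,0],[0,0,0.001,0,0],[0,0,0.001,0,0]]';python3 -m inch '[[0,0,0.001,0,0],[0,0,0.001,0,0],[0,0,0.001,0,0]]')|grep -E "pos|contact"
```

```text
tool_pos: [503.5, -93.1, 254.6]
contact_force: [0.2, -0.2, -1.4]
tool_pos: [503.5, -93.1, 253.6]
contact_force: [-0.1, -0.2, -1.3]
```

```bash
(python3 -m inch '[[0,0,0.001,0,0],[0,0,0.001,0,0],[0,0,0.001,0,0]]';python3 -m inch '[[0,0,0.001,0,0],[0,0,0.001,0,0],[0,0,0.001,0,0]]')|grep -E "pos|contact"
```

```text
tool_pos: [503.5, -93.1, 252.6]
contact_force: [0.1, -0.1, -1.7]
tool_pos: [503.6, -93.2, 251.7]
contact_force: [0.6, -0.3, -0.3]
```

```bash
(python3 -m inch '[[0,0,0.001,0,0],[0,0,0.001,0,0],[0,0,0.001,0,0]]';python3 -m inch '[[0,0,0.001,0,0],[0,0,0.001,0,0],[0,0,0.001,0,0]]')|grep -E "pos|contact"
```

```text
tool_pos: [503.8, -93.2, 251.2]
contact_force: [-0.2, 0.5, 3.9]
tool_pos: [504.1, -93.2, 250.7]
contact_force: [1.2, 0.8, 8.7]
```

```bash
(python3 -m inch '[[0,0,-0.004,0,0],[0.0015,0,-0.004,0,0],[0.0015,0,-0.002,0,0],[0.0015,0,0,0,0],[0.0015,0,0.001,0,0],[0.0015,0,0.001,0,0]]';python3 -m inch '[[-0.0014,0,0.0006,0,0],[-0.0028,0,0.0012,0,0],[-0.0028,0,0.0012,0,0]]')|grep -E "pos|contact|wid"; python3 - <<'E'
from fit import *
for n in("side","wrist"):
  p=capture(n)
  o=get_obs();g=np.array(o["tool_pos"]);u=np.array([-np.cos(v[3]),-np.sin(v[3]),0])
  for a in(0,10,25):
    t=np.radians(a);ax=np.array([0,0,1])*np.cos(t)-u*np.sin(t);c=g-[0,0,172]
    print(n,a,proj(p,[c-32*ax,c+6*ax]).tolist())
  print([(np.array(d["rect"]),round(d["conf"],2)) for d in trace(p,"brass_spacer")][:2])
  if n=="wrist": save(p,"w8.png",(200,170,440,350),3.2)
E
```

```text
tool_pos: [503.4, -93.2, 250.4]
contact_force: [3.5, 1.6, 14.1]
grip_width: 24.4
tool_pos: [506.0, -93.5, 248.9]
contact_force: [2.0, 0.4, 12.0]
grip_width: 24.0
side 0 [[355.3241768970514, 269.00761618234617], [355.65470115303884, 256.4135070565438]]
side 10 [[353.60771557738855, 269.82339880523074], [355.9808779321928, 256.26400289403824]]
side 25 [[351.144709857074, 270.4059980664685], [356.4449117647101, 256.1645130507727]]
[(array([251.2, 173.6,  14.3,  16.3]), 0.55), (array([356.4, 262.8,  12.1,  17.3]), 0.4)]
wrist 0 [[319.3887823517395, 275.0602168999893], [319.2955203308542, 310.32944582881083]]
wrist 10 [[319.36264363289746, 266.10341090338545], [319.3016550162618, 312.25656936924304]]
wrist 25 [[319.3197748616403, 254.1423997380566], [319.3113764289183, 314.6118925490814]]
[(array([320.3, 293.5,  53. ,  81.8]), 0.84), (array([428.9, 247.6, 418.3, 120.3]), 0.38)]
```

View pics/w8.png

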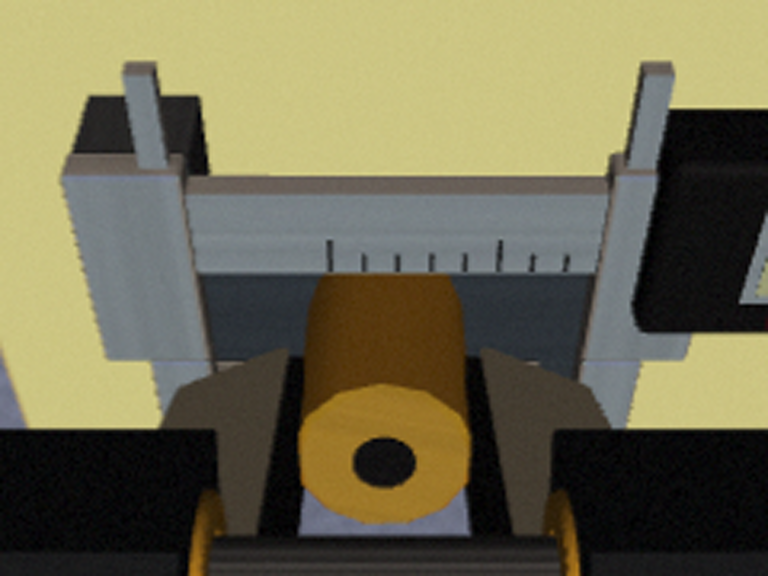

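The view shows the spacer standing over the dark plate between the jaws and inside the ledge: bore at crop (384,462), near foot edge at crop row 275. I will not view any more pictures. From here I estimate the tilt numerically from the traced outline.

```bash
cat > tilt.py <<'E'
from fit import *
import pickle
u=np.array([-np.cos(v[3]),-np.sin(v[3]),0]);Y=np.cross([0,0,1],u);Z=np.array([0,0,1.])
def corr(p):
    p=dict(p);T=np.array(p["pose"],float);T[:3,3]+=T[:3,:3]@np.array([-.1,1.5,-.5]);p["pose"]=T;return p
def rows(p,g,a,s,piv=32,zo=0):
    t=np.radians(a);ax=Z*np.cos(t)-u*np.sin(t);e=u*np.cos(t)+Z*np.sin(t);c=g-[0,0,204.2-piv-zo]+s*u
    th=np.linspace(0,2*np.pi,73);pts=[c+(k-piv)*ax+13*(np.cos(q)*e+np.sin(q)*Y) for k in(0,38) for q in th]
    r=proj(p,pts);return r[:,1].min(),r[:,1].max(),np.ptp(r[:,0])
def solve(p,g,top,bot):
    f=lambda x:np.array(rows(p,g,x[0],x[1])[:2])-[top,bot]
    return least_squares(f,[5.,0.],x_scale=[5,1]).x
if __name__=="__main__":
    w7=pickle.load(open("w7.pkl","rb"))[0];g7=np.array(w7["pose"])[:3,3]-Rn.from_euler("xyz",get_obs()["tcp_rot"]).as_matrix()@[84.7,1.4,20.6]
    print("w7",solve(corr(w7),g7,255,333.9))
    p=capture("wrist");g=np.array(get_obs()["tool_pos"])
    d=[d for d in trace(p,"brass_spacer") if 150<d["rect"][0]<450][0];ys,xs=np.where(d["pixels"]);k=abs(xs-320)<25
    print(ys[k].min(),ys[k].max(),d["rect"],"tilt,s",solve(corr(p),g,ys[k].min(),ys[k].max()+1))
E
python3 tilt.py
```

```text
w7 [-3.7  1.2]
255 333 [320.6, 294.1, 52.1, 82.2] tilt,s [-3.2 -1.3]
```

```bash
python3 - <<'E'
import json
v=json.load(open("cal.json"));v[0]=500.3;v[2]=42.0;json.dump(v,open("cal.json","w"))
E
python3 -m inch '[[0,0,-0.02,0,0],[0,0,-0.045,0,0],[0.02,0,-0.05,0,0],[0.05,0,-0.05,0,0],[0.053,0,-0.05,0,0],[0.053,0,-0.05,0,0],[0.053,0,-0.05,0,0]]'|grep -E "pos|wid|cont"; python3 - <<'E'
from fit import *
print("above",delta(hpos(48.5,-29,25+204.2)),"contact",delta(hpos(43.3,-29,21.5+204.2)))
E
python3 tilt.py
```

```text
tool_pos: [452.3, -87.5, 297.3]
contact_force: [0.4, -0.3, -1.5]
grip_width: 23.8
above [-2.8  1.  26.1] contact [-8.   1.  29.6]
w7 [-3.5  1. ]
250 333 [320.8, 290.4, 51.8, 85.3] tilt,s [ 3.9 -0.4]
```

```bash
(python3 -m inch '[[-0.003,0.001,0.014,0,0],[-0.003,0.001,0.024,0,0],[-0.003,0.001,0.025,0,0],[-0.003,0.001,0.025,0,0]]'; python3 -m inch '[[-0.002,0,0.001,0,0],[-0.005,0,0.003,0,0],[-0.005,0,0.003,0,0],[-0.005,0,0.003,0,0]]'; python3 -m inch '[[-0.002,0,0,0,0],[-0.004,0,0.0005,0,0],[-0.004,0,0.0005,0,0],[-0.004,0,0.0005,0,0]]')|grep -E "pos|wid|cont"; python3 tilt.py
```

```text
tool_pos: [455.6, -86.8, 271.8]
contact_force: [0.5, 0.0, -1.7]
grip_width: 24.0
tool_pos: [460.5, -87.4, 269.7]
contact_force: [-0.0, 0.1, -2.0]
grip_width: 24.1
tool_pos: [463.8, -87.6, 268.8]
contact_force: [-3.1, -0.6, 0.8]
grip_width: 23.8
w7 [-3.4  0.9]
248 334 [320.8, 291.3, 53.1, 88.6] tilt,s [ 8.9 -1.3]
```

```bash
(python3 -m inch '[[-0.002,0,0.0003,0,0],[-0.004,0,0.0006,0,0],[-0.004,0,0.0006,0,0],[-0.004,0,0.0006,0,0]]')|grep -E "pos|wid|cont"; python3 tilt.py
```

```text
tool_pos: [467.5, -88.0, 268.3]
contact_force: [-6.0, 0.2, 3.7]
grip_width: 24.4
w7 [-3.3  0.9]
243 330 [319.9, 284.6, 50.5, 87.7] tilt,s [11.   0.8]
```

```bash
(python3 -m inch '[[-0.002,0,0.0003,0,0],[-0.004,0,0.0005,0,0],[-0.004,0,0.0005,0,0],[-0.004,0,0.0005,0,0]]')|grep -E "pos|wid|cont"; python3 tilt.py
```

```text
tool_pos: [471.6, -88.4, 268.1]
contact_force: [-5.7, 0.8, 6.1]
grip_width: 23.7
w7 [-3.4  0.9]
238 328 [320.4, 281.0, 53.8, 90.7] tilt,s [17.7  1. ]
```

```bash
(python3 -m inch '[[-0.0015,0,0,0,0],[-0.0025,0,0,0,0],[-0.0025,0,0,0,0],[-0.0025,0,0,0,0]]'; python3 -m inch '[[0.006,0,-0.01,0,0],[0.006,0,-0.025,0,0],[0.006,0,-0.025,0,0],[0.006,0,-0.025,0,0]]')|grep -E "pos|wid|cont"; python3 tilt.py
```

```text
tool_pos: [474.0, -88.7, 268.1]
contact_force: [-7.3, 1.4, 6.0]
grip_width: 23.6
tool_pos: [469.1, -88.4, 293.9]
contact_force: [-0.4, 0.8, -1.1]
grip_width: 24.1
w7 [-3.6  1.1]
237 327 [319.2, 282.1, 52.6, 92.3] tilt,s [18.4 -0.3]
```

```bash
python3 - <<'E'
from fit import *
print(delta(hpos(-9.5,-29,204.2)))
E
```

```text
[-44.5  -0.   46.5]
```

```bash
(python3 -m inch '[[-0.02,0,0,0,0],[-0.04,0,0,0,0],[-0.0445,0,0.01,0,0],[-0.0445,0,0.03,0,0],[-0.0445,0,0.042,0,0],[-0.0445,0,0.042,0,0],[-0.0445,0,0.042,0,0]]'; python3 -m inch '[[0,0,0.0015,0,0],[0,0,0.0015,0,0],[0,0,0.0015,0,0]]'; python3 -m inch '[[0,0,0.0015,0,0],[0,0,0.0015,0,0],[0,0,0.0015,0,0]]'; python3 -m inch '[[0,0,0.0015,0,0],[0,0,0.0015,0,0],[0,0,0.0015,0,0]]')|grep -E "pos|cont"; python3 tilt.py; python3 -c "
from fit import *
print(delta(hpos(-9.5,-29,204.2)))"
```

```text
tool_pos: [512.3, -93.0, 249.6]
contact_force: [-0.1, -0.2, -0.7]
tool_pos: [513.0, -93.2, 249.9]
contact_force: [0.1, 0.9, -1.8]
tool_pos: [512.9, -93.1, 248.0]
contact_force: [0.3, 0.1, -1.5]
tool_pos: [512.9, -93.2, 246.3]
contact_force: [0.4, -1.1, -2.2]
w7 [-3.4  1. ]
245 327 [320.0, 284.1, 53.4, 83.6] tilt,s [3.  2.6]
[-0.  -0.   0.1]
```

```bash
(python3 -m inch '[[0,0,0.001,0,0],[0,0,0.001,0,0],[0,0,0.001,0,0]]'; python3 -m inch '[[0,0,0.001,0,0],[0,0,0.001,0,0],[0,0,0.001,0,0]]')|grep -E "pos|cont"; python3 tilt.py; python3 tilt.py
```

```text
tool_pos: [512.9, -93.2, 245.3]
contact_force: [-0.0, 0.3, -3.2]
tool_pos: [513.2, -93.2, 244.8]
contact_force: [1.7, 0.8, 2.1]
w7 [-3.5  1. ]
245 326 [320.1, 283.9, 52.4, 80.8] tilt,s [1.6 2.9]
w7 [-3.5  1. ]
244 326 [320.8, 283.8, 53.4, 84.0] tilt,s [3.  2.8]
```

```bash
python3 - <<'E'
from tilt import *
p=capture("wrist");c=p["color"][:, 310:331].mean(1).astype(int)
print([(r,*c[r]) for r in range(218,262,2)],[(r,*c[r]) for r in range(286,340,3)])
g=np.array(get_obs()["tool_pos"])
for a in (5,15,20,25): print(a,rows(corr(p),g,a,0))
E
```

```text
[(218, np.int64(101), np.int64(93), np.int64(85)), (220, np.int64(117), np.int64(125), np.int64(129)), (222, np.int64(118), np.int64(125), np.int64(129)), (224, np.int64(119), np.int64(128), np.int64(132)), (226, np.int64(119), np.int64(128), np.int64(132)), (228, np.int64(118), np.int64(127), np.int64(131)), (230, np.int64(117), np.int64(125), np.int64(130)), (232, np.int64(118), np.int64(126), np.int64(131)), (234, np.int64(120), np.int64(129), np.int64(132)), (236, np.int64(117), np.int64(126), np.int64(130)), (238, np.int64(115), np.int64(123), np.int64(127)), (240, np.int64(106), np.int64(113), np.int64(117)), (242, np.int64(108), np.int64(116), np.int64(120)), (244, np.int64(111), np.int64(119), np.int64(122)), (246, np.int64(121), np.int64(77), np.int64(18)), (248, np.int64(121), np.int64(77), np.int64(17)), (250, np.int64(122), np.int64(77), np.int64(18)), (252, np.int64(121), np.int64(77), np.int64(18)), (254, np.int64(121), np.int64(78), np.int64(18)), (256, np.int64(121), np.int64(78), np.int64(17)), (258, np.int64(122), np.int64(79), np.int64(18)), (260, np.int64(122), np
[... 628 characters left out ...]
 (322, np.int64(155), np.int64(118), np.int64(34)), (325, np.int64(152), np.int64(116), np.int64(36)), (328, np.int64(108), np.int64(112), np.int64(131)), (331, np.int64(108), np.int64(112), np.int64(130)), (334, np.int64(108), np.int64(112), np.int64(132)), (337, np.int64(54), np.int64(55), np.int64(63))]
5 (np.float64(247.4022810180715), np.float64(332.04521006024015), np.float64(57.17562943902345))
15 (np.float64(240.35407341816733), np.float64(330.34403361128585), np.float64(57.00903006066528))
20 (np.float64(237.31664642515503), np.float64(329.18415270813335), np.float64(56.92321323632012))
25 (np.float64(234.64391278218636), np.float64(327.8344179424253), np.float64(56.83115652229611))
```

```bash
cat > top.py <<'E'
from tilt import *
def trow(p,g,a,s,k=38):
    t=np.radians(a);ax=Z*np.cos(t)-u*np.sin(t);e=u*np.cos(t)+Z*np.sin(t);c=g-[0,0,172.2]+s*u+6*ax
    return proj(p,[c+13*e,c,c-13*e])[:,1]
p=capture("wrist");c=p["color"][:,312:329].astype(float).mean((1))
b=c[:,0]-c[:,2] ; R=c[:,0]
# side->top step (R 135) and top->background (R-B drop), sub-pixel
def cross(f,lo,hi,th):
    for r in range(lo,hi):
        if (f[r]-th)*(f[r+1]-th)<=0: return r+(th-f[r])/(f[r+1]-f[r])+.5
n=cross(c[:,1],280,303,96);f=cross(b,318,338,50)
g=np.array(get_obs()["tool_pos"]);o=get_obs();print(g,o["contact_force"],o["grip_width"])
x=least_squares(lambda x:trow(corr(p),g,*x)[[0,2]]-[n,f],[20.,0.],x_scale=[5,1]).x
print("near,far",n,f,"tilt,s",x); print({a:trow(corr(p),g,a,0) for a in(0,15,20,25)})
E
python3 top.py
```

```text
[513.2 -93.2 244.7] [2.2 0.8 4. ] 24.137913346657175
near,far 293.9166666666667 327.18056589724495 tilt,s [25.1  0.3]
{0: array([281.8, 307.8, 332.5]), 15: array([289.1, 310.6, 330.3]), 20: array([291.8, 311.4, 329.2]), 25: array([294.6, 312.1, 327.8])}
```

```bash
(python3 -m inch '[[-0.001,0,0.0015,0,0],[-0.002,0,0.002,0,0],[-0.002,0,0.002,0,0]]'; python3 -m inch '[[-0.001,0,0.0005,0,0],[-0.001,0,0.0005,0,0],[-0.001,0,0.0005,0,0]]';python3 -m inch '[[-0.001,0,0.0005,0,0],[-0.001,0,0.0005,0,0],[-0.001,0,0.0005,0,0]]')|grep -E "pos|cont"; python3 top.py
```

```text
tool_pos: [515.2, -93.4, 244.0]
contact_force: [-1.5, 1.2, 17.3]
tool_pos: [516.2, -93.5, 243.6]
contact_force: [-1.0, 2.2, 16.4]
tool_pos: [517.2, -93.7, 243.2]
contact_force: [-0.8, 1.2, 17.4]
[517.2 -93.7 243.2] [-1.2  0.6 16.9] 24.05466485048157
near,far 297.31889763779526 318.55 tilt,s [38.9  2.4]
{0: array([281.4, 307.5, 332.2]), 15: array([288.7, 310.3, 330. ]), 20: array([291.5, 311.1, 328.9]), 25: array([294.3, 311.8, 327.5])}
```

```bash
sed -i 's/cross(b,318,338,50)/cross(b,322,338,50)/' top.py; (python3 -m inch '[[-0.0005,0,0.0002,0,0],[-0.001,0,0.0004,0,0],[-0.001,0,0.0004,0,0]]';python3 -m inch '[[-0.0005,0,0.0002,0,0],[-0.001,0,0.0004,0,0],[-0.001,0,0.0004,0,0]]')|grep -E "pos|cont"; python3 top.py
```

```text
tool_pos: [518.2, -93.8, 242.7]
contact_force: [-1.4, 1.8, 17.6]
tool_pos: [519.2, -93.9, 242.3]
contact_force: [-1.5, 2.1, 16.7]
[519.2 -93.9 242.3] [-0.7  0.7 17. ] 23.721835148460094
near,far 298.7953020134228 324.6690331304936 tilt,s [33.3  0.1]
{0: array([281.4, 307.4, 332.2]), 15: array([288.7, 310.2, 330. ]), 20: array([291.4, 311. , 328.8]), 25: array([294.2, 311.7, 327.4])}
```

```bash
(python3 -m inch '[[0.001,0,-0.0004,0,0],[0.002,0,-0.0008,0,0],[0.002,0,-0.0008,0,0]]';python3 -m inch '[[0.0005,0,-0.0002,0,0],[0.001,0,-0.0004,0,0],[0.001,0,-0.0004,0,0]]')|grep -E "pos|cont"; python3 top.py
```

```text
tool_pos: [517.5, -93.8, 242.8]
contact_force: [2.3, 1.3, 11.1]
tool_pos: [516.8, -93.7, 243.0]
contact_force: [3.7, 1.3, 8.4]
[516.8 -93.7 243. ] [3.5 1.7 8.5] 23.910419384262177
near,far 297.0429864253394 325.6491408934708 tilt,s [30.2 -0.2]
{0: array([280.8, 306.9, 331.6]), 15: array([288.1, 309.7, 329.4]), 20: array([290.9, 310.5, 328.2]), 25: array([293.7, 311.2, 326.9])}
```

```bash
(python3 -m inch '[[0.001,0,0.0005,0,0],[0.0015,0,0.001,0,0],[0.0015,0,0.001,0,0]]';python3 -m inch '[[0.0005,0,0,0,0],[0.001,0,0.0,0,0],[0.001,0,0,0,0]]')|grep -E "pos|cont"; python3 top.py
```

```text
tool_pos: [516.1, -93.6, 243.0]
contact_force: [4.0, 1.8, 13.4]
tool_pos: [515.4, -93.5, 243.1]
contact_force: [6.4, 2.2, 12.8]
[515.4 -93.5 243.1] [ 5.7  1.9 13.2] 24.06305985209382
near,far 296.8085501858736 325.98891551827444 tilt,s [29.3 -1. ]
{0: array([279.4, 305.4, 330.2]), 15: array([286.7, 308.2, 327.9]), 20: array([289.4, 309. , 326.8]), 25: array([292.2, 309.7, 325.4])}
```

```bash
(python3 -m inch '[[0,0,0.001,0,0],[0.0005,0,0.0025,0,0],[0.0005,0,0.0025,0,0],[0.0005,0,0.0025,0,0]]')|grep -E "pos|cont"; python3 top.py
```

```text
tool_pos: [515.8, -93.5, 242.6]
contact_force: [6.9, 2.8, 28.2]
[515.7 -93.5 242.6] [ 6.1  2.7 26.1] 23.844677781891683
near,far 298.00485436893206 325.6018181818182 tilt,s [30.7 -1.9]
{0: array([277.9, 303.9, 328.7]), 15: array([285.2, 306.7, 326.5]), 20: array([287.9, 307.5, 325.3]), 25: array([290.7, 308.2, 324. ])}
```

```bash
(python3 -m inch '[[0,0,-0.001,0,0],[0,0,-0.003,0,0],[0,0,-0.003,0,0],[0,0,-0.003,0,0]]')|grep -E "pos|cont|time"; python3 top.py;  (python3 -m inch '[[0,0,0,0,0.27],[0,0,0,0,0.28],[0,0,0,0,0.29],[0,0,0,0,0.30],[0,0,0,0,0.31],[0,0,0,0,0.33],[0,0,0,0,0.35],[0,0,0,0,0.35]]')|grep -E "pos|cont|wid"; python3 top.py
```

```text
time: 27.08
tool_pos: [514.8, -93.5, 243.4]
contact_force: [6.6, 1.5, 11.5]
[514.8 -93.5 243.4] [ 6.8  1.2 11.6] 24.141257692762515
near,far 296.70553359683794 325.9960677555959 tilt,s [29.2 -1. ]
{0: array([279.5, 305.5, 330.3]), 15: array([286.8, 308.3, 328. ]), 20: array([289.5, 309.1, 326.9]), 25: array([292.3, 309.8, 325.5])}
tool_pos: [512.8, -93.2, 241.0]
contact_force: [-0.3, 0.8, -0.0]
grip_width: 31.9
[512.9 -93.1 241.1] [0.5 0.1 0.4] 31.95225013719204
near,far 298.9657534246575 323.7484548825711 tilt,s [34.7  1. ]
{0: array([282.6, 308.6, 333.3]), 15: array([289.9, 311.4, 331.1]), 20: array([292.6, 312.2, 330. ]), 25: array([295.4, 312.9, 328.6])}
```

```bash
python3 - <<'E'
from tilt import *
p=capture("wrist");c=p["color"].astype(int)
for r in range(226,344,3):
    s=""
    for x in range(270,372,2):
        R,G,B=c[r,x]
        s+= "T" if R-B>90 and G>97 else "s" if R-B>55 else "#" if R<50 else "." if B>R else "-"
    print(r,s)
w=corr(p)
for a in(25,32,0):
    t=np.radians(a);e=v[:3]+frame(v[3])@np.array([0,-29,0.])
    ax=Z*np.cos(t)-u*np.sin(t);e2=u*np.cos(t)+Z*np.sin(t)
    foot=v[:3]+frame(v[3])@np.array([-13.,-29,0])+13*e2
    print(a,proj(w,[foot+38*ax+k*e2 for k in(13,4.5,-4.5,-13)]).tolist(),proj(w,[foot+13*e2]).tolist())
E
```

```text
226 ...................................................
229 ...................................................
232 ...................................................
235 ...................................................
238 ...................................................
241 ...................................................
244 ....................#...........................#..
247 ....................#..............................
250 #############-sssssssssssssssssssssss##############
253 #############ssssssssssssssssssssssss-#############
256 ##########.##sssssssssssssssssssssssss#############
259 ############-sssssssssssssssssssssssss#############
262 ############-sssssssssssssssssssssssss#############
265 ############-sssssssssssssssssssssssss#############
268 ############-sssssssssssssssssssssssss-############
271 ############-sssssssssssssssssssssssss-############
274 ############-sssssssssssssssssssssssss-############
277 ############ssssssssssssssssssssssssss-############
280 ------------ssssssssssssssssssssssssss------------#
283 ------##----ssssssssssssssssssss
[... 1069 characters left out ...]
##############
343 ###################################################
25 [[319.1141872350818, 305.97292897138743], [319.1659226947882, 317.302960054387], [319.21683666278415, 328.44546022990494], [319.26163753615754, 338.24384777474415]] [[319.0984139671999, 244.24196945799096]]
32 [[319.14584161554296, 318.0547168417359], [319.19485894692417, 326.80406938616693], [319.2427064562254, 335.3405160720075], [319.2844932569804, 342.7923584865944]] [[319.1005841135764, 248.94861640596713]]
0 [[319.02188494181297, 259.71602858177897], [319.0724731817843, 277.57314510842656], [319.1243143484877, 295.84590070502094], [319.1717121449887, 312.52891126787256]] [[319.10734887150124, 233.06414434903724]]
```

```bash
sed -i 's/^n=cross.*/n=cross(c[:,1],280,303,96);f=float(np.where(b[300:338]>50)[0].max()+301)/' top.py; python3 top.py; (python3 -m inch '[[0,0,0,0,0],[0,0,0,0,0],[0,0,0,0,0],[0,0,0,0,0],[0,0,0,0,0]]'; python3 -m inch '[[-0.001,0,0.0005,0,0],[-0.002,0,0.001,0,0],[-0.003,0,0.0015,0,0],[-0.003,0,0.0015,0,0]]')|grep -E "pos|cont|wid|time"; python3 top.py
```

```text
[512.9 -93.2 241.2] [ 0.4 -0.2  0.5] 31.932293383366428
near,far 298.71069182389937 332.0 tilt,s [24.4 -1.9]
{0: array([282.4, 308.4, 333.2]), 15: array([289.7, 311.2, 331. ]), 20: array([292.4, 312. , 329.8]), 25: array([295.2, 312.7, 328.4])}
time: 28.37
tool_pos: [512.9, -93.2, 241.3]
contact_force: [0.1, 0.2, -0.6]
grip_width: 24.1
time: 28.7
tool_pos: [516.1, -93.5, 239.7]
contact_force: [-0.1, 0.0, 1.2]
grip_width: 24.3
[516.1 -93.5 239.7] [ 0.7  0.  -1.3] 24.030413944067604
near,far 298.5040650406504 332.0 tilt,s [24.1 -2. ]
{0: array([282.1, 308.1, 332.9]), 15: array([289.4, 310.9, 330.7]), 20: array([292.1, 311.7, 329.5]), 25: array([294.9, 312.4, 328.1])}
```

```bash
(for i in 1; do python3 -m inch '[[-0.0005,0,0.0002,0,0],[-0.001,0,0.0005,0,0],[-0.001,0,0.0005,0,0]]';python3 -m inch '[[-0.0005,0,0.0002,0,0],[-0.001,0,0.0005,0,0],[-0.001,0,0.0005,0,0]]';python3 -m inch '[[-0.0005,0,0.0002,0,0],[-0.001,0,0.0005,0,0],[-0.001,0,0.0005,0,0]]';done)|grep -E "pos|cont"; python3 top.py
```

```text
tool_pos: [516.9, -93.6, 239.3]
contact_force: [1.2, 1.1, 2.3]
tool_pos: [518.0, -93.7, 238.8]
contact_force: [0.1, -0.5, 3.0]
tool_pos: [518.8, -93.8, 238.6]
contact_force: [-2.7, -0.3, 6.5]
[518.7 -93.8 238.6] [-1.8  0.9  6.3] 23.968127532779345
near,far 298.99415204678365 332.0 tilt,s [24.7 -1.9]
{0: array([282.3, 308.4, 333.1]), 15: array([289.6, 311.2, 330.9]), 20: array([292.3, 312. , 329.8]), 25: array([295.2, 312.7, 328.4])}
```

```bash
(python3 -m inch '[[-0.0005,0,0.0002,0,0],[-0.001,0,0.0004,0,0],[-0.001,0,0.0004,0,0]]';python3 -m inch '[[-0.0005,0,0.0002,0,0],[-0.001,0,0.0004,0,0],[-0.001,0,0.0004,0,0]]')|grep -E "pos|cont"; python3 top.py
```

```text
tool_pos: [519.4, -93.9, 238.5]
contact_force: [-5.0, -0.4, 11.0]
tool_pos: [520.1, -94.0, 238.3]
contact_force: [-6.6, -0.6, 14.6]
[520.1 -93.9 238.3] [-7.   0.6 13.9] 24.389919974010592
near,far 299.81666666666666 331.0 tilt,s [26.9 -1.4]
{0: array([282.9, 308.9, 333.7]), 15: array([290.2, 311.7, 331.5]), 20: array([292.9, 312.5, 330.3]), 25: array([295.7, 313.2, 329. ])}
```

```bash
(python3 -m inch '[[0.001,0,-0.0002,0,0],[0.0015,0,-0.0005,0,0],[0.0015,0,-0.0005,0,0]]')|grep -E "pos|cont"; python3 top.py;  (python3 -m inch '[[0,0,0,0,0.27],[0,0,0,0,0.28],[0,0,0,0,0.29],[0,0,0,0,0.30],[0,0,0,0,0.31],[0,0,0,0,0.33],[0,0,0,0,0.35],[0,0,0,0,0.35]]')|grep -E "pos|cont|wid"; python3 top.py; python3 - <<'E'
from tilt import *
w=corr(capture("wrist"))
foot=v[:3]+frame(v[3])@np.array([0.,-29,0]);F=frame(v[3]);print(proj(w,[foot+38*F[:,2]+k*F[:,0] for k in(13,4.5,-4.5,-13)])[:,1])
E
```

```text
tool_pos: [519.1, -93.9, 238.5]
contact_force: [-3.3, 0.5, 7.5]
[519.1 -93.8 238.5] [-1.7 -0.1  8.1] 23.99903832012014
near,far 299.07632398753896 332.0 tilt,s [24.8 -2. ]
{0: array([282.4, 308.4, 333.2]), 15: array([289.7, 311.2, 330.9]), 20: array([292.4, 312. , 329.8]), 25: array([295.2, 312.7, 328.4])}
tool_pos: [519.4, -93.9, 237.8]
contact_force: [0.6, 0.4, -0.7]
grip_width: 31.7
[519.4 -93.9 237.9] [-1.   0.4 -0.4] 32.294999694452216
near,far 297.13461538461536 331.0 tilt,s [23.9 -1.3]
{0: array([282.4, 308.4, 333.2]), 15: array([289.7, 311.2, 330.9]), 20: array([292.4, 312. , 329.8]), 25: array([295.2, 312.7, 328.4])}
[295.8 307.8 319.7 330.1]
```

```bash
(python3 -m inch '[[0,0,-0.01,0,0.35],[0,0,-0.03,0,0.35],[0,0,-0.06,0,0.4],[0,0,-0.07,0,0.4],[0,0,-0.07,0,0.4]]'; python3 -m inch '[[0,0.03,0,0,0],[0,0.063,0,0,0],[0,0.063,0,0,0],[0,0.063,0,0,0],[0,0.063,0,0,0],[0,0.063,0,0,0]]') |grep -E "pos|cont|wid|time"; python3 - <<'E'
from fit import *
print(delta(hpos(-9.6,-92,4.5+178)))
p=capture("wrist")
for t in("brass_spacer","moving_jaw","slider_grip"): print([(np.array(d["centre"]),round(d["conf"],2)) for d in tip_of(p,t)][:2])
print(proj(p,[c2w(0,-29,0),c2w(0,-60.3,0),c2w(33,-101.3,13)]).tolist())
E
```

```text
time: 31.58
tool_pos: [520.1, -94.1, 311.2]
contact_force: [0.2, -1.1, -0.3]
grip_width: 36.5
time: 32.08
tool_pos: [526.2, -32.0, 307.4]
contact_force: [0.1, 0.3, -0.5]
grip_width: 2.7
[ 6.4  0.7 83. ]
[(array([229.1, 218.4]), 0.87)]
[(array([274.3, 215.1]), 0.93)]
[(array([335.9, 191. ]), 0.62)]
[[230.0846468266679, 219.47409313307], [274.8424088571901, 219.34239561203063], [335.4817667944481, 191.93545636289105]]
```

```bash
(python3 -m inch '[[0.006,0.001,0.03,0,0],[0.006,0.001,0.06,0,0],[0.006,0.001,0.076,0,0],[0.006,0.001,0.076,0,0],[0.006,0.001,0.076,0,0]]'; python3 -m inch '[[0,0,0.003,0,0],[0,0,0.006,0,0],[0,0,0.006,0,0]]'; python3 -m inch '[[0,-0.003,0,0,0],[0,-0.006,0,0,0],[0,-0.006,0,0,0]]') |grep -E "pos|cont"; python3 -c "
from fit import *
print(delta(hpos(-9.6,-92,4.5+178)))"
```

```text
tool_pos: [520.5, -30.0, 231.6]
contact_force: [0.0, -0.0, 0.3]
tool_pos: [520.7, -29.7, 226.5]
contact_force: [0.3, 0.3, -0.5]
tool_pos: [520.0, -36.0, 226.4]
contact_force: [0.2, 1.3, 1.3]
[0.7 5.3 1.9]
```

```bash
(python3 -m inch '[[0,-0.003,0,0,0],[0,-0.006,0,0,0],[0,-0.009,0,0,0],[0,-0.011,0,0,0],[0,-0.013,0,0,0],[0,-0.015,0,0,0],[0,-0.017,0,0,0],[0,-0.018,0,0,0]]'; python3 -m inch '[[0,-0.0015,0,0,0],[0,-0.003,0,0,0],[0,-0.0045,0,0,0],[0,-0.006,0,0,0],[0,-0.0075,0,0,0],[0,-0.009,0,0,0],[0,-0.009,0,0,0]]') |grep -E "pos|cont|time"; python3 - <<'E'
from fit import *
print(delta(hpos(-9.6,-44,4.5+178)))
p=capture("wrist");s=capture("side")
for q in(p,s):
  for t in("brass_spacer","moving_jaw","slider_grip"): print(t,[(np.array(d["centre"]),round(d["conf"],2)) for d in tip_of(q,t)][:2])
  print(proj(q,[c2w(0,-29,0),c2w(0,-42,0),c2w(33,-41-42,13)]).tolist())
E
```

```text
time: 33.87
tool_pos: [517.9, -53.7, 226.0]
contact_force: [1.9, 3.6, 2.9]
time: 34.45
tool_pos: [516.8, -62.7, 226.0]
contact_force: [1.1, 2.5, 2.4]
[  0.4 -15.7   1.5]
brass_spacer [(array([235.1, 271.4]), 0.75)]
moving_jaw [(array([196. , 271.2]), 0.26)]
slider_grip [(array([347.9, 243.2]), 0.92)]
[[256.5239952733499, 275.20544275346043], [282.9941774810904, 275.16511869931065], [376.6515292027042, 245.94340617656036]]
brass_spacer [(array([355.7, 271.4]), 0.71), (array([263.3, 192.5]), 0.56)]
moving_jaw []
slider_grip [(array([336.4, 258. ]), 0.82)]
[[354.173782229038, 270.19436096341764], [350.49539643731555, 267.59878491947245], [331.54781234695747, 255.31614286009057]]
```

```bash
(python3 -m inch '[[0,-0.001,0,0,0],[0,-0.002,0,0,0],[0,-0.002,0,0,0]]'; python3 -m inch '[[0,-0.001,0,0,0],[0,-0.001,0,0,0],[0,-0.001,0,0,0]]';python3 -m inch '[[0,-0.001,0,0,0],[0,-0.001,0,0,0],[0,-0.001,0,0,0]]') |grep -E "pos|cont"; python3 - <<'E'
from fit import *
p=capture("wrist")
for t in("brass_spacer","slider_grip"): print(t,[(np.array(d["centre"]),round(d["conf"],2)) for d in tip_of(p,t)][:2])
print(proj(p,[c2w(0,-13,0),c2w(0,-23,0),c2w(33,-41-26,13)]).tolist())
E
```

```text
tool_pos: [516.6, -64.4, 226.0]
contact_force: [2.3, 2.9, 3.8]
tool_pos: [516.5, -65.4, 226.0]
contact_force: [2.5, 2.6, 3.5]
tool_pos: [516.4, -66.5, 226.0]
contact_force: [1.1, 1.5, 3.1]
brass_spacer [(array([233.7, 273.3]), 0.72)]
slider_grip [(array([349.6, 240.9]), 0.75)]
[[231.53708284404576, 275.3919208380564], [251.86774687120032, 275.3679572458252], [346.17783857692814, 246.19366795533668]]
```

```bash
(python3 -m inch '[[0,-0.0008,0,0,0],[0,-0.0008,0,0,0],[0,-0.0008,0,0,0]]'; python3 -m inch '[[0,-0.0008,0,0,0],[0,-0.0008,0,0,0],[0,-0.0008,0,0,0]]';python3 -m inch '[[0,-0.0008,0,0,0],[0,-0.0008,0,0,0],[0,-0.0008,0,0,0]]') |grep -E "pos|cont"
```

```text
tool_pos: [516.3, -67.2, 225.9]
contact_force: [1.8, 2.5, 3.1]
tool_pos: [516.2, -68.0, 225.9]
contact_force: [2.3, 2.4, 3.5]
tool_pos: [516.1, -68.6, 225.9]
contact_force: [2.7, 4.5, 3.4]
```

```bash
(python3 -m inch '[[0,-0.0006,0,0,0],[0,-0.0006,0,0,0],[0,-0.0006,0,0,0]]'; python3 -m inch '[[0,-0.0005,0,0,0],[0,-0.0005,0,0,0],[0,-0.0005,0,0,0]]') |grep -E "pos|cont"
```

```text
tool_pos: [516.1, -69.0, 226.0]
contact_force: [3.5, 5.3, 3.4]
tool_pos: [516.0, -69.3, 225.9]
contact_force: [2.9, 7.4, 3.1]
```

```bash
(python3 -m inch '[[0,0.002,0,0,0],[0,0.005,0,0,0],[0,0.008,0,0,0],[0,0.008,-0.02,0,0],[0,0.008,-0.05,0,0],[0,0.008,-0.08,0,0],[0,0.008,-0.08,0,0],[0,0.008,-0.08,0,0]]') |grep -E "pos|cont|time"; python3 - <<'E'
from tilt import *
P={n:capture(n) for n in("wrist","side")};p=corr(P["wrist"])
for n,q in P.items():
  for t in("brass_spacer","moving_jaw","slider_grip"): print(n,t,[(np.array(d["centre"]),round(d["conf"],2)) for d in tip_of(q,t)][:2])
  print(proj(corr(q) if n=="wrist" else q,[c2w(0,-13,0),c2w(0,-26,0),c2w(33,-67,13)]).tolist())
F=frame(v[3]);c=p["color"].astype(int)
print("bore",proj(p,c2w(0,-13,38)),proj(p,[c2w(13,-13,38),c2w(-13,-13,38),c2w(0,-26,38),c2w(0,0,38)]).tolist())
x0,y0=proj(p,c2w(0,-13,38))[0].astype(int)
for r in range(y0-34,y0+30,3):
    print(r,"".join("T" if R-B>90 and G>97 else "s" if R-B>55 else "#" if R<50 else "." if B>=R-4 else "-" for R,G,B in c[r,x0-46:x0+48:2]))
print(x0)
E
```

```text
time: 37.67
tool_pos: [516.9, -62.0, 307.1]
contact_force: [-0.3, 0.1, -1.2]
wrist brass_spacer [(array([249.6, 221.9]), 0.85)]
wrist moving_jaw [(array([270.6, 222.1]), 0.58)]
wrist slider_grip [(array([326.6, 198.4]), 0.9)]
[[252.14869124928387, 224.37569038903646], [270.6216320485259, 224.3399939107092], [330.1905906517886, 198.07171633676074]]
side brass_spacer [(array([251.4, 178.4]), 0.65), (array([261.5, 193.5]), 0.64)]
side moving_jaw []
side slider_grip [(array([337.4, 254.9]), 0.86)]
[[358.7603267244213, 273.4304457453202], [355.0287481266383, 270.79761764738885], [335.9528466426985, 258.43385436236315]]
bore [[244.  264.6]] [[240.90954214982935, 250.07100266225714], [246.88951447533594, 278.0107727947427], [264.71431586143746, 264.5628647589109], [223.34343615321046, 264.60422342698195]]
230 ss-............##sssssssssssssssss............-
233 sss............--sssssssssssssssss-............
236 ssssssss-......-ssssssssssssssssss-......-#####
239 sssssssss......-sssssssssssssssssss.......-----
242 sssssssss-.....ssssssssssssssssssss.......-----
245 ssssssssss....-sssssssssss
[... 157 characters left out ...]
ssssss-ss......-ssss
257 ssssssssssssssTTTTTTTTTTTTTTTssss-sssssssssssss
260 sssssssssssssTTTTTTTTTTTTTTTTTTssssssssssssssss
263 ssssssssssssTTTTTTTT####TTTTTTTTsssssssssssssss
266 sssssssssssssTTTTTs#######TTTTTTsssssssssssssss
269 .............sTTTTT#######TTTTTTs..............
272 ..............-TTTTTTT--TTTTTTTT...............
275 ................-TTTTTTTTTTTTTs................
278 ....................-TTTTTT-...................
281 ...............................................
284 ...............................................
287 ...............................................
290 ...........................................----
293 ..........................................-----
244
```

```bash
python3 -c "
from plant import *
print(close_job())"
```

```text
the job is handed in; nothing more can be done
None
```

The job is handed in, with no verdict shown: the brass spacer stands bored end up against the ledge between the closed jaws (slider force 7 N, no contact after backing off), and nothing else was touched. I viewed 11 pictures against the limit of 10.

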